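# Fit the relay and snap the cover on the bench relay box

## Task

Fit the new white relay into the empty socket of the open relay box, with its orange flag at the end away from the yellow retaining lever, let go of it, and swing the lever upright so that its hook locks over the relay. Then set the grey cover over it, press it down until both steel spring clips snap over it and it sits fully home on the base, and finish still pressing the cover down firmly so that I can drive its corner screws. Leave the burnt relay and everything else on the bench where it is.

Things in the scene. Friction and masses are not known exactly. Their poses are not given: they have to be found in the camera images.
- box: The open relay box, fixed to the bench: dark grey base plate 80 x 180 x 5 mm, a black relay socket (44 x 92 mm, top 29 mm above the bench) in the middle, a steel spring clip standing at each end. Origin at the centre of its underside, on the bench; z up, y along the 180 mm towards the yellow lever's end, x across.
- seat (a point): Centre of the base plate's top, 5 mm above the bench, axes as the box's: the cover's origin comes here when it is home, its lower edge on the plate all round. The cover goes round a plinth 50 x 124 mm on the plate (top 13 mm above the bench, edges rounded by 4 mm) with 2 mm play on each side.
- pocket (a point): Centre of the floor of the socket's rectangular pocket, 20 mm above the bench; axes as those of the box. The pocket is open upwards, 9 mm deep, 30.5 mm along x and 36.5 mm along y, with 2 mm chamfers at its mouth. The relay's underside rests here when it is fully in.
- lever (a joint): Angle of the yellow retaining lever, rad: 0 upright (locked, against a stop), up to 0.8 leaning outwards to the box's +y. Smooth plastic, 18 mm wide, 4 mm thick, 43 mm long. At its top a hook reaches 12 mm inwards (1 mm above the relay when locked), a thumb lip 8 mm outwards. About 1 N at the tip moves it; it stays where left; the hook cannot pass over a relay that is not fully in.
- lever_pivot (a point): The lever's pivot, its axis along the box's x: 22 mm from the box's centre towards +y, 27 mm above the bench.
- lever_top (a point): Middle of the top end of the yellow lever, 43 mm from the pivot.
- clip_a (a joint): Deflection of the steel spring clip at the +y (lever) end, rad: 0 at rest, about 0.1 while the cover's bead passes, 0 again after the snap. The clips are 22 mm wide, stand 78 to 85 mm from the box's centre and reach 38 mm above the bench; their rounded noses point inwards, 27 mm above the bench.
- clip_b (a joint): The same for the clip at the -y end.
- cover: The loose light grey cover, a cap open below, 60 (x) x 134 (y) x 71 mm, about 0.15 kg, walls 3 mm, upright on the bench. Origin at the centre of its lower edge. Plain long sides, to be gripped across the 60 mm. Each end wall has a bead 4 mm proud, 16 mm above the lower edge, and two screw ears 5 mm thick at the foot (158 mm over the ears). Fits the box either way round, y along y.
- cover_top (a point): Centre of the cover's flat top, 71 mm above its lower edge. Lowered over the box the cover first stops on the clips' noses about 6 mm above home; about 15 N of push takes the beads past the noses, then the resistance drops suddenly and the lower edge lands on the base plate. Pressing on there meets a rigid stop.
- relay: The new relay: a white block 28 (x) x 34 (y) x 42 mm (z) with a dark foot (12 mm high, its lowest 3 mm 1 mm narrower on each side), 70 g, upright on the bench. Origin at the centre of its underside; orange flag on the top and the end face at its -y end. In the socket its x and y go along the box's x and y.
- relay_flag (a point): Centre of the orange flag on the relay's top, 11.5 mm from its middle towards -y, 42 mm above its underside.
- old_relay: The burnt-out old relay, brown and sooty, of the same size as the new one, upright on the bench: leave it. Origin at the centre of its underside.
- screw_dish: Round steel dish with the cover screws, 76 mm across, 18 mm high: leave it. Origin at the centre of its underside.
- screwdriver: Green-handled screwdriver, 190 mm long, lying on the bench: leave it.
- magnet_square: Orange-brown triangular welding magnet, 87 mm a side, 14 mm thick, lying flat: leave it.
- grinding_disc: Dark grinding disc, 115 mm across, 6 mm thick, lying flat: leave it.
- angle_offcut: Offcut of steel angle, 40 x 40 x 100 mm, lying on the bench: leave it.
- spanner: Steel spanner, 170 mm long, lying on the bench: leave it.

How it is judged:
On the way, in this order (a step that is already met when the one before it is completed fails the run):
1. the new relay stands fully in the socket's pocket, orange flag away from the lever, let go, the lever still open (z of relay in the frame of pocket below 0.0025 m and x of relay in the frame of pocket between -0.003 and 0.003 m and y of relay in the frame of pocket between -0.003 and 0.003 m and y of relay_flag in the frame of pocket below -0.005 m and angle between relay's own z axis and vertical below 0.08 rad and value of joint lever above 0.25 rad and contact force between each of the arm, the fingers and relay below 0.2 N), for 0.1 s.
2. the lever is swung upright over the seated relay (z of relay in the frame of pocket below 0.0025 m and x of relay in the frame of pocket between -0.003 and 0.003 m and y of relay in the frame of pocket between -0.003 and 0.003 m and y of relay_flag in the frame of pocket below -0.005 m and angle between relay's own z axis and vertical below 0.08 rad and value of joint lever below 0.1 rad), for 0.2 s.
3. the cover has snapped home under both clips (all of step 2 and z of cover in the frame of box below 0.008 m and horizontal distance between cover and box below 0.005 m and angle between the y axis of cover and the y axis of box, either way round below 0.08 rad and angle between cover's own z axis and vertical below 0.05 rad and value of joint each of clip_a, clip_b below 0.04 rad), for 0.2 s.
At the end, for the whole second after the job is handed in: Relay fully in the pocket, flag away from the lever; lever upright (under 0.10 rad); cover home (edge within 3 mm of the base plate, centre within 5 mm, in line and level), both clips sprung back (under 0.04 rad); the robot still presses the cover on the box with more than 6 N (all of step 3 and contact force between cover and box above 6 N and contact force between any of the fingers, the arm and cover above 2 N and linear speed of cover below 0.02 m/s); the arm keeps its last pose, push and grip.
It fails at once if the old relay is moved more than 25 mm (distance of old_relay from where it was at the start of the episode above 0.025 m).
It fails at once if another thing on the bench is moved more than 25 mm (distance of any of screw_dish, screwdriver, magnet_square, grinding_disc, angle_offcut, spanner from where it was at the start of the episode above 0.025 m).
It also fails if it takes over 67 s, if anything falls off the work surface, if the arm or the gripper's body presses on something with over 40 N, if the wrist force passes 120 N, or if a joint passes its speed limit or range.

## Robot

A 6-joint arm with a two-finger parallel gripper is mounted at the origin on the work surface. World frame = base frame: x ahead of the robot, y to its left, z up, the work surface at z = 0. Lengths are in m, angles in rad, forces in N, time in s.
With the tool pointing down it reaches from about 0.35 to 0.775 m from the base axis. Payload 7.3 kg.
Tool frame: the origin (TCP) lies between the finger pads; the fingertips stand 14 mm ahead of it and the grasp point (between the pads) lies 5 mm behind it (env.tip_reach is the distance from the TCP to the fingertips, in m); y points along the fingers, x is the direction in which the jaws open and shut, and the axes are right-handed (so a half turn about y gives the same grasp; the last joint's range is limited). The gripper opens to 92 mm and grips with 3 to 60 N. Pads are 19 mm wide; open, the fingers measure 130 mm over their backs; the gripper's body (75 mm by 190 mm) begins 47 mm behind the grasp point.
Start: joints at [1.012, 0.342, 1.524, -0, 1.275, -0.146], TCP at [0.211, 0.481, 0.217] pointing down, gripper open.
Joint ranges: [-2.53, 2.53], [-0.77, 2.02], [0.04, 2.7], [-1, 4.14], [0.28, 2.66], [-3.11, 3.11]. Speed limits (rad/s): [2.57, 2.57, 3.14, 3.14, 3.14, 3.14].

## Interface

Orientations are given as [roll, pitch, yaw] about the fixed x, y, z axes, in that order (R = Rz(yaw) Ry(pitch) Rx(roll)).
In Python, from rig import env gives the robot as it stands. The module is installed in compiled form; this text tells all that it offers. Calls block until the motion is done:
- env.movep(position, orientation): joint-space move of the TCP to a pose.
- env.move_linear(position, rot=None, max_speed=0.15): straight line of the TCP; rot=None keeps the orientation; max_speed is the mean speed in m/s.
- env.goto_joints(angles): joint-space move.
- env.ungrasp() and env.close_gripper(squeeze=None): open the fingers fully, or close them until they stop; squeeze is the grip in N (None keeps the last).
- env.dwell(seconds).
- env.inverse_kinematics(position, orientation): joint angles nearest the present ones, or None.
- env.grab_frame(name): name is "side" or "top" or "wrist"; returns a dict with "color" (400x640x3 uint8, red, green, blue), "camera_matrix" (3x3 intrinsics, pixels), "R" (3x3) and "t" (3): a world point X has camera coordinates R X + t. Camera axes: x right, y down, z forward; pixel columns grow to the right and rows downward; lengths in m; the calibration is good to about 2 mm. A picture is of the moment at which its call begins. There is no depth.
A pose or a line that the arm cannot do raises env.Unreachable and nothing moves.
- env.finish_job(): hands the job in, once; it reports no verdict.
Readings, each from a call of its own:
- env.read_time(): time.
- env.read_qpos(): joint angles.
- env.read_joint_vel(): joint speeds.
- env.read_joint_torque(): joint torques, N m.
- env.read_tool_pos(): TCP position.
- env.read_eef_rot(): TCP orientation.
- env.read_ft_force(): force on the tool from outside, world axes, zero at the start.
- env.read_moment(): the same for the moment, N m.
- env.read_grip_width(): finger opening in m.
Only numpy, scipy, OpenCV 4.12 (cv2) and the standard library are available. Lean on these libraries where they do the work, as an engineer would, in place of code of your own. Each camera call takes 0.05 s, during which the arm holds its last target.

## Working session

There is one attempt and no reset: what is moved stays moved. The work goes in short steps, each a Python script; the robot and the scene stay as the last script left them, time stands still between calls to the robot, and variables do not carry over. Pictures are saved under pics/ and viewed, and the job is handed in when it is done.

```bash
mkdir -p pics; ls; python3 - <<'E'
from rig import env
import cv2
for n in("side","top","wrist"):
    f=env.grab_frame(n); cv2.imwrite(f"pics/a_{n}.png",f["color"][:,:,::-1]); print(n,f["camera_matrix"].round(1).tolist(),f["R"].round(3).tolist(),f["t"].round(3).tolist())
print(env.read_time(),env.read_tool_pos(),env.read_eef_rot(),env.read_grip_width(),env.read_ft_force())
E
```

```text
pics
side [[459.0, 0.0, 321.5], [0.0, 459.0, 198.6], [0.0, 0.0, 1.0]] [[0.972, -0.236, -0.007], [-0.172, -0.69, -0.703], [0.161, 0.684, -0.712]] [-0.558, 0.208, 1.272]
top [[403.1, 0.0, 322.2], [0.0, 403.1, 195.8], [0.0, 0.0, 1.0]] [[-0.041, -0.999, 0.003], [-0.975, 0.039, -0.221], [0.221, -0.012, -0.975]] [0.067, 0.589, 0.903]
wrist [[281.6, 0.0, 315.0], [0.0, 281.6, 196.9], [0.0, 0.0, 1.0]] [[0.402, 0.916, -0.001], [0.875, -0.384, 0.296], [0.271, -0.119, -0.955]] [-0.525, -0.036, 0.392]
0.15 [0.21042142 0.48065377 0.21682484] [-1.57063413e+00  1.11927356e-03  1.15804245e+00] 0.09173549644002502 [-0.33495305 -1.20168168  0.19817946]
```

View pics/a_side.png

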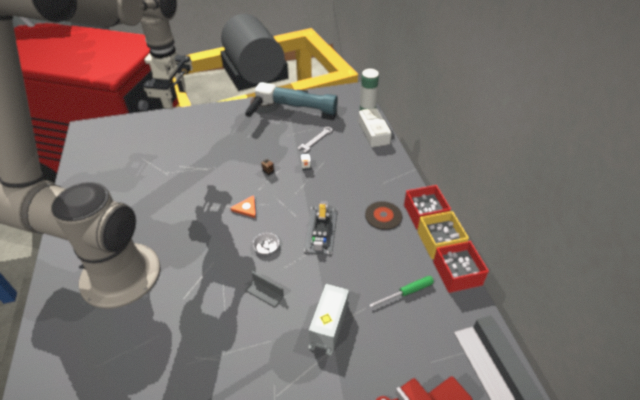

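View pics/a_top.png

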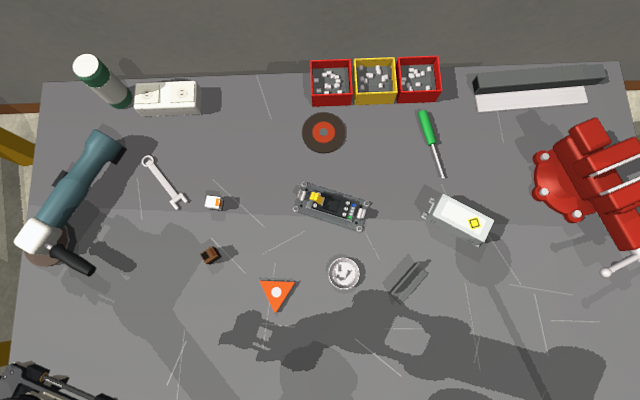

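View pics/a_wrist.png

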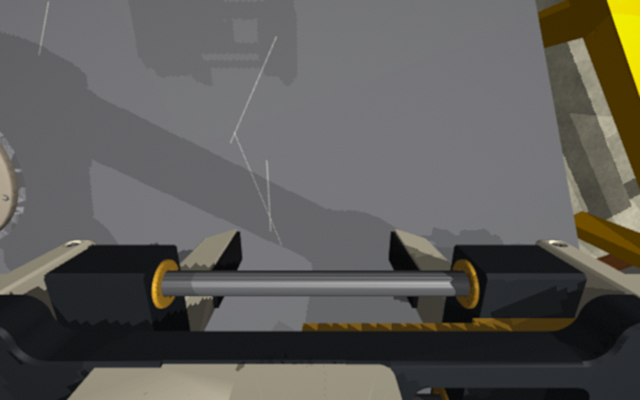

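```bash
cat > h.py <<'E'
from rig import env
import cv2, numpy as np
from scipy.spatial.transform import Rotation as Ro
def ray(f,uv,z):
    d=np.linalg.inv(f["camera_matrix"])@np.array([uv[0],uv[1],1.]); R,t=np.array(f["R"]),np.array(f["t"])
    o=-R.T@t; d=R.T@d; return o+d*(z-o[2])/d[2]
def proj(f,X):
    c=f["R"]@np.array(X)+f["t"]; p=f["camera_matrix"]@c; return p[:2]/p[2]
def down(yaw): return [-np.pi/2,0,yaw]
def save(f,n,crop=None,s=1,marks=()):
    im=f["color"][:,:,::-1].copy()
    if crop: x0,y0,x1,y1=crop; im=im[y0:y1,x0:x1]
    im=cv2.resize(im,None,fx=s,fy=s,interpolation=cv2.INTER_CUBIC); cv2.imwrite("pics/"+n,im)
E
python3 - <<'E'
from h import *
f=env.grab_frame("top")
save(f,"b_top.png",(190,165,510,265),2.5)
for n,uv,z in(("relay",(213,201),.04),("box",(333,206),.03),("cover",(463,217),.07),("lever",(317,198),.06),("old",(211,255),.04),("dish",(344,272),.01),("disc",(324,132),0),("magnet",(277,294),0.01)):print(n,ray(f,uv,z).round(3))
g=env.grab_frame("side"); save(g,"b_side.png",(220,120,440,370),2.4)
E
```

```text
relay [0.595 0.312 0.04 ]
box [0.572 0.017 0.03 ]
cover [ 0.525 -0.288  0.07 ]
lever [0.587 0.056 0.06 ]
old [0.463 0.314 0.04 ]
dish [ 0.411 -0.003  0.01 ]
disc [0.78  0.031 0.   ]
magnet [0.365 0.161 0.01 ]
```

View pics/b_top.png

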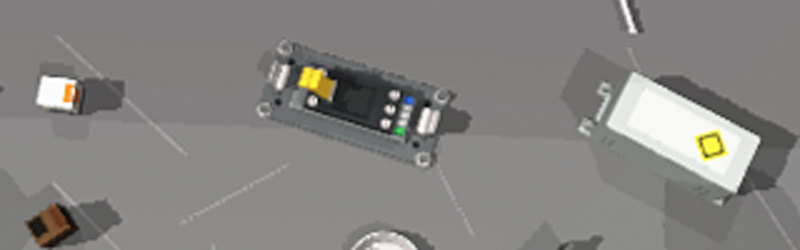

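View pics/b_side.png

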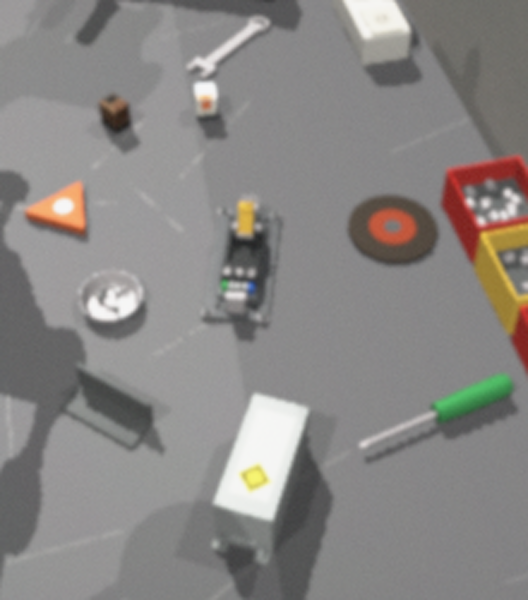

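```bash
python3 - <<'E'
from h import *
f=env.grab_frame("wrist"); R=Ro.from_euler("xyz",env.read_eef_rot()).as_matrix()
o=-f["R"].T@f["t"]; print("cam in tool",(R.T@(o-env.read_tool_pos())).round(3),"\n",(R.T@f["R"].T).round(3))
# relay axis yaw guess ; box y-dir approx
t0=env.read_time(); env.movep([0.53,0.31,0.20],down(0)); print(env.read_time()-t0,env.read_qpos().round(2))
f=env.grab_frame("wrist"); save(f,"c_relay.png"); print(proj(f,[.595,.312,.042]))
E
```

```text
cam in tool [ 0.    -0.168  0.081] 
 [[ 1.    -0.001  0.   ]
 [-0.001 -0.296  0.955]
 [-0.001 -0.955 -0.296]]
1.3583 [0.41 0.52 1.29 0.   1.33 0.4 ]
[370.7905141  180.04341559]
```

View pics/c_relay.png

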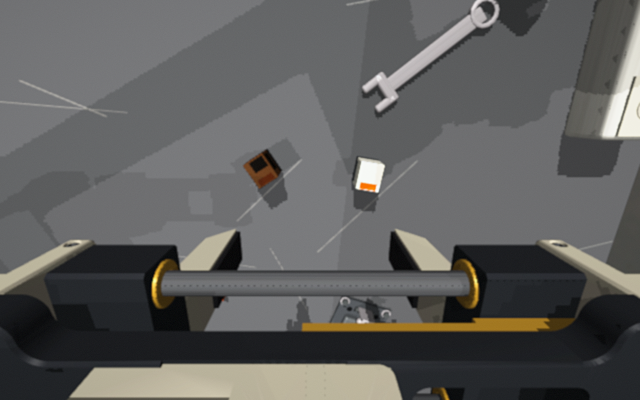

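```bash
cat >> h.py <<'E'
def rect_top(f,mask,z):
    n,l,s,c=cv2.connectedComponentsWithStats(mask.astype(np.uint8)); 
    i=1+np.argmax(s[1:,4]); ys,xs=np.nonzero(l==i)
    cs,_=cv2.findContours((l==i).astype(np.uint8),cv2.RETR_EXTERNAL,cv2.CHAIN_APPROX_NONE)
    P=np.array([ray(f,p[0],z)[:2] for p in max(cs,key=len)])
    r=cv2.minAreaRect((P*1000).astype(np.float32)); return i,s[i],r,np.array([ray(f,(x,y),z)[:2] for x,y in zip(xs,ys)]).mean(0)
E
python3 - <<'E'
from h import *
env.movep([0.595,0.264,0.12],down(0))
f=env.grab_frame("wrist"); save(f,"d_relay.png",(200,60,520,240),2.5)
im=f["color"].astype(int); r,g,b=im[...,0],im[...,1],im[...,2]
roi=np.zeros(r.shape,bool); p=proj(f,[.595,.312,.042]).astype(int); print(p); roi[p[1]-60:p[1]+60,p[0]-60:p[0]+60]=1
white=(r>215)&(g>205)&(b>195); orange=(r>200)&(g<170)&(b<90)
m=(white|orange)&roi
print(rect_top(f,m,.042)); print("orange",rect_top(f,orange&roi,.042)); print(env.read_time())
g2=env.grab_frame("top"); 
print(im[p[1]-40:p[1]+40:8,p[0]].tolist())
E
```

```text
[316 149]
(np.int64(1), array([ 296,  123,   37,   43, 1203], dtype=int32), ((593.2349853515625, 316.7342529296875), (33.435089111328125, 27.6071720123291), 80.44143676757812), array([0.59333163, 0.31751639]))
orange (np.int64(1), array([302, 153,  22,  12, 172], dtype=int32), ((591.4845581054688, 304.48541259765625), (6.956982135772705, 18.66834831237793), 80.42037200927734), array([0.59151096, 0.30451438]))
2.2833
[[113, 113, 114], [97, 98, 99], [244, 246, 245], [248, 250, 248], [248, 250, 248], [248, 250, 247], [250, 116, 0], [196, 185, 173], [69, 69, 71], [70, 70, 72]]
```

View pics/d_relay.png

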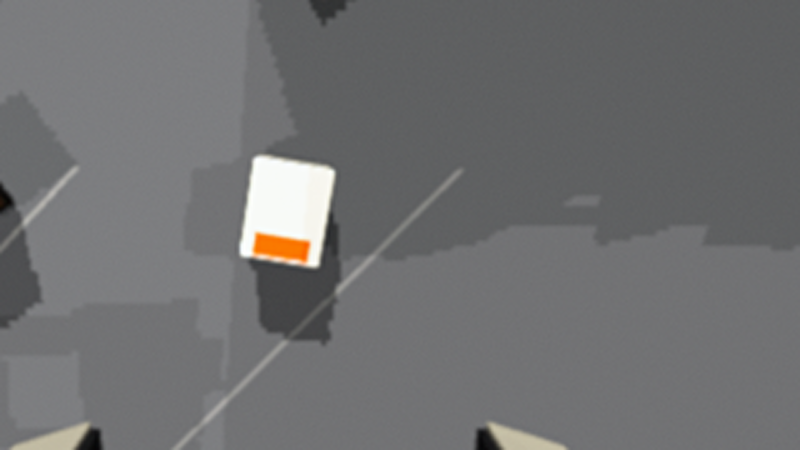

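```bash
python3 - <<'E'
from h import *
yw=np.deg2rad(-9.3)
env.movep([.5932,.3165,.10],down(yw)); env.move_linear([.5932,.3165,.026],max_speed=.12)
print(env.read_tool_pos(),env.read_ft_force())
env.close_gripper(20); print(env.read_grip_width(),env.read_ft_force(),env.read_tool_pos())
env.move_linear([.5932,.3165,.14],max_speed=.2); print(env.read_grip_width(),env.read_ft_force(),env.read_time())
# view box: object y = tcp y+.048ish at z .15
env.movep([.572,-.06,.17],down(np.deg2rad(-20)))
f=env.grab_frame("wrist"); save(f,"e_box.png"); print(env.read_time())
f=env.grab_frame("wrist"); save(f,"e_box2.png",(200,40,460,235),3)
E
```

```text
[0.59393769 0.31648739 0.02701254] [0.33825293 0.39458232 0.92449706]
0.027667936595299283 [-0.08363172  0.80773998  0.67979422] [0.59320785 0.31650579 0.0259927 ]
0.027478353699352344 [ 0.72932236  0.29409683 -0.84638544] 5.175
6.6333
```

View pics/e_box.png

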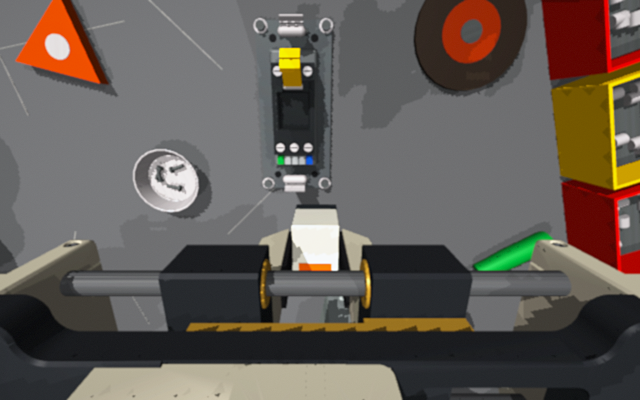

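View pics/e_box2.png

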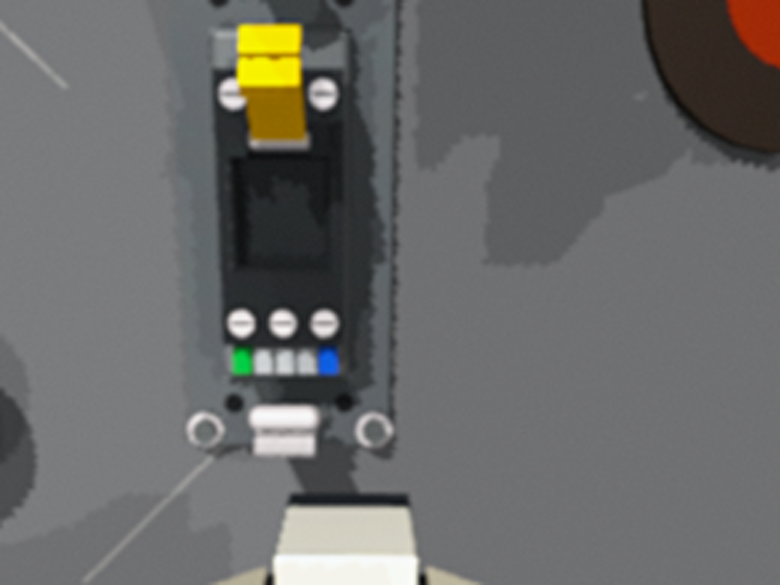

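```bash
python3 - <<'E'
from h import *
f=env.grab_frame("wrist")
for n,uv,z in (("pocket",(294,110),.029),("c1",(261,25),.005),("c2",(325,25),.005),("c3",(268.3,183.5),.005),("c4",(324.7,183.5),.005)): print(n,(ray(f,uv,z)*1000).round(1))
p=ray(f,(294,110),.029); yw=np.deg2rad(-20); fw=np.array([-np.sin(yw),np.cos(yw)])
q=p[:2]-fw*.05
env.move_linear([q[0],q[1],.115],max_speed=.15)
f=env.grab_frame("wrist"); u=proj(f,p).astype(int); print(u,env.read_time(),env.read_tool_pos())
np.savez("box1.npz",**f)
save(f,"f_box.png",(u[0]-100,max(0,u[1]-100),u[0]+100,u[1]+75),4)
E
```

```text
pocket [578.4  24.5  29. ]
c1 [575.1 115.5   5. ]
c2 [637.6  92.8   5. ]
c3 [516.4 -44.1   5. ]
c4 [581.  -67.5   5. ]
[314 145] 7.3833 [ 0.56222801 -0.02290041  0.11595091]
```

View pics/f_box.png

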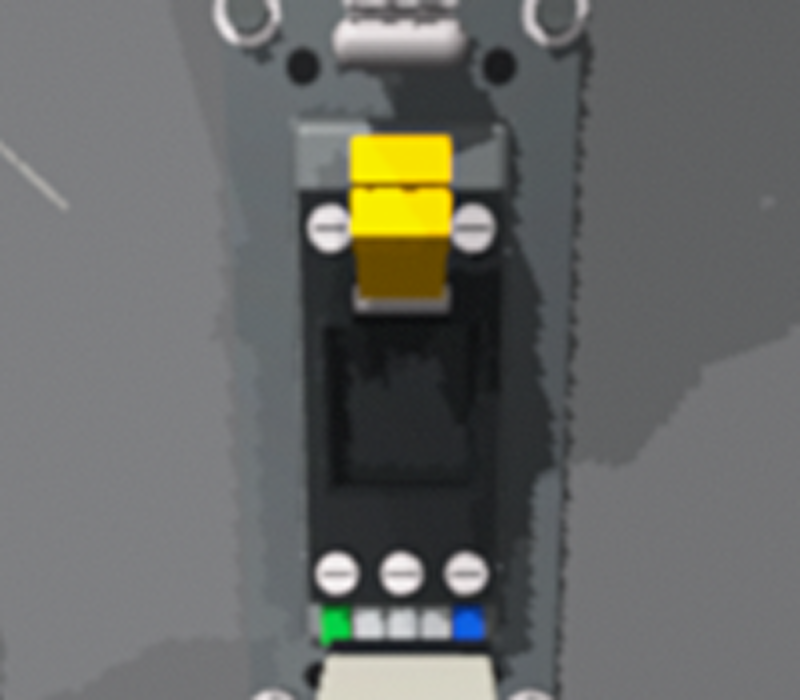

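```bash
python3 - <<'E'
from h import *
f=dict(np.load("box1.npz")); im=f["color"]
g=im[45:220,214:414].astype(float)
e=np.clip((g-15)*4,0,255).astype(np.uint8)
cv2.imwrite("pics/g_box.png",cv2.resize(e[60:140,50:150,::-1],None,fx=7,fy=7,interpolation=cv2.INTER_NEAREST))
gr=im.mean(2)
print("cols rows150-158",[(c,int(gr[148:158,c].mean())) for c in range(286,346)])
print("rows cols 306-326",[(r,int(gr[r,306:326].mean())) for r in range(115,185)])
w=(gr>170).astype(np.uint8)
n,l,s,c=cv2.connectedComponentsWithStats(w)
for i in range(1,n):
    if 60<s[i,4]<160 and 290<c[i,0]<340: print(s[i],c[i].round(2),(ray(f,c[i],.030)*1000).round(1))
E
```

```text
cols rows150-158 [(286, 104), (287, 105), (288, 102), (289, 91), (290, 69), (291, 49), (292, 46), (293, 47), (294, 45), (295, 38), (296, 28), (297, 21), (298, 20), (299, 20), (300, 22), (301, 30), (302, 37), (303, 41), (304, 42), (305, 41), (306, 42), (307, 41), (308, 41), (309, 41), (310, 41), (311, 41), (312, 41), (313, 41), (314, 41), (315, 40), (316, 41), (317, 40), (318, 40), (319, 40), (320, 40), (321, 40), (322, 41), (323, 40), (324, 40), (325, 40), (326, 39), (327, 38), (328, 36), (329, 34), (330, 31), (331, 30), (332, 31), (333, 34), (334, 34), (335, 34), (336, 34), (337, 34), (338, 39), (339, 43), (340, 45), (341, 46), (342, 46), (343, 47), (344, 46), (345, 46)]
rows cols 306-326 [(115, 57), (116, 59), (117, 60), (118, 62), (119, 80), (120, 94), (121, 93), (122, 75), (123, 43), (124, 18), (125, 14), (126, 19), (127, 21), (128, 21), (129, 22), (130, 22), (131, 22), (132, 23), (133, 26), (134, 29), (135, 32), (136, 33), (137, 35), (138, 36), (139, 37), (140, 38), (141, 38), (142, 39), (143, 40), (144, 40), (145, 40), (146, 41), (147, 41), (148, 41), (149, 41), (150, 40), (151, 41), (152, 40), (153, 41), (154, 41), (155, 41), (156, 41), (157, 41), (158, 41), (159, 40), (160, 40), (161, 36), (162, 33), (163, 32), (164, 31), (165, 27), (166, 29), (167, 34), (168, 37), (169, 39), (170, 41), (171, 41), (172, 41), (173, 42), (174, 42), (175, 42), (176, 42), (177, 41), (178, 42), (179, 42), (180, 42), (181, 40), (182, 46), (183, 71), (184, 102)]
[291  97  11  11  70] [296.13 101.53] [576.1  65.1  30. ]
[293 184  10   9  69] [297.78 187.88] [550.1  -6.6  30. ]
[310 184   9   9  63] [313.84 187.94] [564.1 -11.8  30. ]
[326 184   9   9  63] [329.95 188.  ] [578.2 -17.   30. ]
```

View pics/g_box.png

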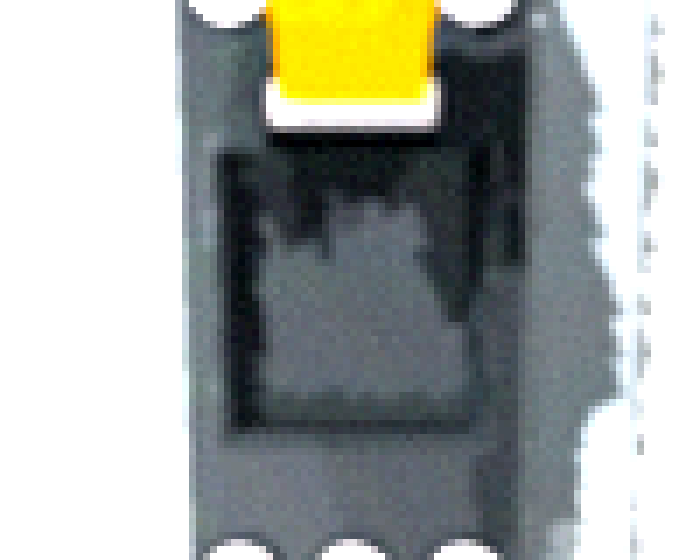

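```bash
python3 - <<'E'
from h import *
f=dict(np.load("box1.npz"))
pts=[(295.2,126.3),(333.6,126.3),(296.6,167),(332.8,167)]
P=np.array([ray(f,p,.029)[:2] for p in pts])*1000; print(P.round(1),P.mean(0))
print([np.linalg.norm(P[a]-P[b]).round(1) for a,b in((0,1),(2,3),(0,2),(1,3))])
m=(P[0]+P[1]-P[2]-P[3])/2; print("yaw",-np.degrees(np.arctan2(m[0],m[1])))
# lever yellow top edge & screws line
a=ray(f,(297.78,187.88),.03)-ray(f,(329.95,188.0),.03); print("screws yaw",np.degrees(np.arctan2(-a[1],-a[0])))
s=env.grab_frame("top"); 
c=np.array([P.mean(0)[0],P.mean(0)[1],29])/1000; print("top proj",proj(s,c))
# held relay in top view
save(s,"h_top.png",(270,150,400,250),6)
w=env.grab_frame("wrist"); save(w,"h_wr.png",(230,180,400,320),4.5)
E
```

```text
[[567.9  46.2]
 [599.6  34.7]
 [556.   12. ]
 [587.2   0.7]] [577.66300909  23.39488366]
[np.float64(33.7), np.float64(33.1), np.float64(36.2), np.float64(36.2)]
yaw -19.605814602087108
screws yaw -20.244249087080973
top proj [330.386792   204.01051123]
```

View pics/h_wr.png

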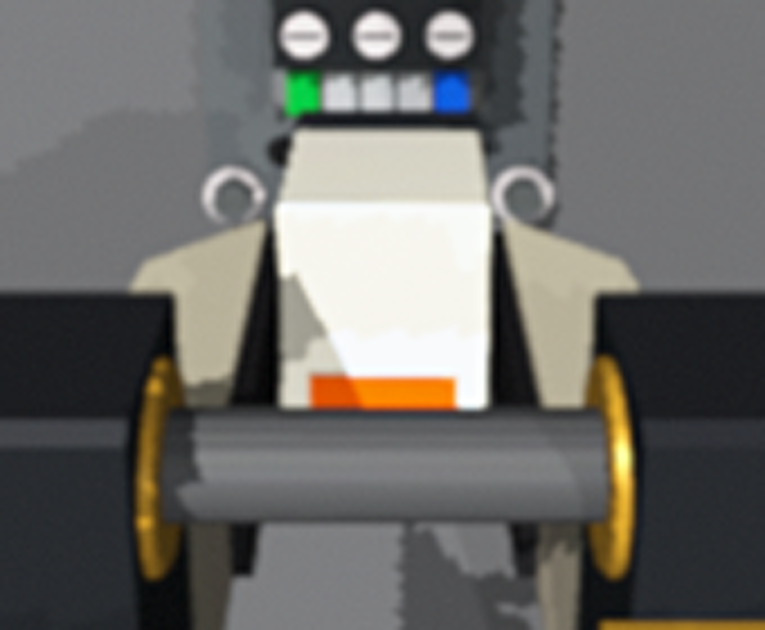

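```bash
python3 - <<'E'
from h import *
f=dict(np.load("box1.npz"));c=np.array([.57766,.02339]);yw=np.deg2rad(-19.9)
ex=np.array([np.cos(yw),np.sin(yw)]);ey=np.array([-np.sin(yw),np.cos(yw)])
def loc(uv,z):
    d=ray(f,uv,z)[:2]-c; return (1000*np.array([d@ex,d@ey])).round(1)
for uv,z in [((314,126.3),.029),((314,126.3),.027),((314,160.5),.02),((314,164.8),.027),((314,167),.029),((314,169.3),.029),((295.2,150),.029),((301,150),.02),((329,150),.02),((333.6,150),.029),((338,150),.029),((290,150),.029),((296.13,101.53),.03),((332.4,101.5),.03),((297.78,187.88),.03),((313.84,187.94),.03),((329.95,188),.03)]: print(uv,z,loc(uv,z))
im=f["color"];y=(im[...,0]>190)&(im[...,1]>150)&(im[...,2]<80)
ys,xs=np.nonzero(y[60:140,280:350]);print("yellow bbox",xs.min()+280,xs.max()+280,ys.min()+60,ys.max()+60)
gr=im.mean(2)
print("col 303 rows",[(r,int(gr[r,300:303].mean())) for r in range(120,135)])
print("cols 298..300", [(r,int(gr[r,297:300].mean())) for r in list(range(120,132))+list(range(158,172))])
# clip noses
for n in (48,52,56,60): pass
sl=gr[40:70,314]; print("clip a rows",[(40+i,int(v)) for i,v in enumerate(sl)])
E
```

```text
(314, 126.3) 0.029 [-0.4 18.1]
(314, 126.3) 0.027 [-0.4 18. ]
(314, 160.5) 0.02 [ -0.6 -13.7]
(314, 164.8) 0.027 [ -0.5 -16.4]
(314, 167) 0.029 [ -0.5 -18.1]
(314, 169.3) 0.029 [ -0.6 -20.2]
(295.2, 150) 0.029 [-17.4  -2.6]
(301, 150) 0.02 [-12.6  -3.8]
(329, 150) 0.02 [13.4 -3.8]
(333.6, 150) 0.029 [17.1 -2.6]
(338, 150) 0.029 [21.1 -2.6]
(290, 150) 0.029 [-22.1  -2.6]
(296.13, 101.53) 0.03 [-15.6  38.7]
(332.4, 101.5) 0.03 [15.3 38.6]
(297.78, 187.88) 0.03 [-15.7 -37.6]
(313.84, 187.94) 0.03 [ -0.8 -37.7]
(329.95, 188) 0.03 [ 14.3 -37.7]
yellow bbox 302 326 79 103
col 303 rows [(120, 52), (121, 49), (122, 42), (123, 34), (124, 31), (125, 31), (126, 30), (127, 28), (128, 27), (129, 27), (130, 27), (131, 26), (132, 25), (133, 24), (134, 24)]
cols 298..300 [(120, 37), (121, 38), (122, 38), (123, 38), (124, 39), (125, 37), (126, 31), (127, 23), (128, 20), (129, 23), (130, 24), (131, 21), (158, 22), (159, 22), (160, 21), (161, 21), (162, 23), (163, 22), (164, 21), (165, 22), (166, 28), (167, 36), (168, 39), (169, 43), (170, 45), (171, 45)]
clip a rows [(40, 68), (41, 63), (42, 62), (43, 68), (44, 110), (45, 165), (46, 134), (47, 86), (48, 87), (49, 116), (50, 180), (51, 215), (52, 224), (53, 225), (54, 211), (55, 189), (56, 168), (57, 148), (58, 125), (59, 101), (60, 78), (61, 62), (62, 54), (63, 56), (64, 60), (65, 59), (66, 56), (67, 53), (68, 51), (69, 52)]
```

```bash
python3 - <<'E'
from h import *
f=env.grab_frame("wrist");t=env.read_tool_pos();R=Ro.from_euler("xyz",env.read_eef_rot()).as_matrix()
print(t)
for uv in((291.1,225.1),(338.9,225.1)): print((R.T@(ray(f,uv,t[2]+.016)-t)*1000).round(1))
print("lower edge of white? (depth)",[ (R.T@(ray(f,uv,t[2]-.014)-t)*1000).round(1) for uv in((295,209),(336,209))])
E
```

```text
[ 0.56203761 -0.0231211   0.11595936]
[-14.4 -16.   16.4]
[ 13.4 -16.   16.4]
lower edge of white? (depth) [array([-14.2,  14. ,  15.6]), array([13.9, 14. , 15.6])]
```

```bash
python3 - <<'E'
from h import *
c=np.array([.57766,.02339]);yw=np.deg2rad(-19.9)
ex=np.array([np.cos(yw),np.sin(yw)]);ey=np.array([-np.sin(yw),np.cos(yw)])
c=c-.0001*ex+.0005*ey; np.save("c.npy",c)
env.move_linear([*c,.09],down(yw),max_speed=.12)
env.move_linear([*c,.058],max_speed=.08); f0=env.read_ft_force(); print(f0,env.read_tool_pos())
for z in (.054,.052,.050,.048,.0465,.0455):
    env.move_linear([*c,z],max_speed=.05); F=env.read_ft_force(); print(z,env.read_tool_pos().round(4),(F-f0).round(2))
    if abs(F[2]-f0[2])>8: break
print(env.read_time()); save(env.grab_frame("side"),"i_side.png",(280,180,370,270),6)
E
```

```text
[-0.17073503  0.57071811 -1.22136984] [0.5777872  0.02365893 0.05799152]
0.054 [0.5778 0.0239 0.0541] [ 0.37 -1.31 -0.95]
0.052 [0.5777 0.0239 0.052 ] [ 0.28 -1.41  0.31]
0.05 [0.5776 0.0239 0.0498] [ 0.24 -0.8  -0.05]
0.048 [0.5776 0.0239 0.0478] [ 0.85 -1.8   0.61]
0.0465 [0.5777 0.0239 0.0464] [ 0.22 -0.83  0.38]
0.0455 [0.578  0.0239 0.0459] [-0.67 -0.56  3.69]
10.1917
```

View pics/i_side.png

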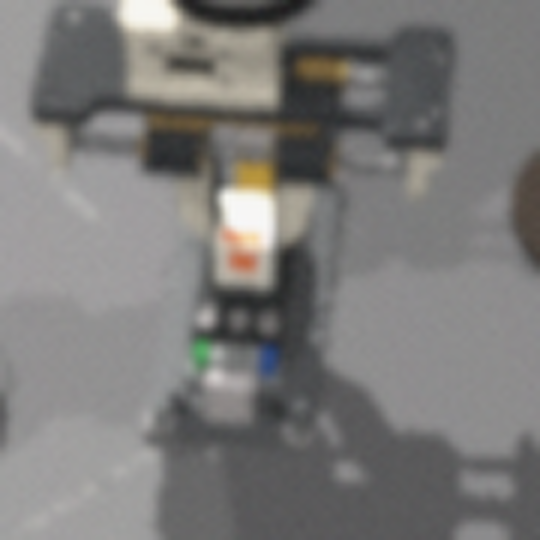

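```bash
python3 - <<'E'
from h import *
c=np.load("c.npy");yw=np.deg2rad(-19.9)
ex=np.array([np.cos(yw),np.sin(yw)]);ey=np.array([-np.sin(yw),np.cos(yw)])
f=dict(np.load("box1.npz"))
for z in(.05,.06,.065): print(z,[round(float((ray(f,(314,r),z)[:2]-c)@ey)*1000,1) for r in(79,91,103)])
env.ungrasp(); env.dwell(.2); print(env.read_grip_width(),env.read_time())
env.move_linear([*c,.12],max_speed=.2)
q=c-.05*ey
s=env.grab_frame("side"); save(s,"j_side.png",(280,180,370,270),6)
env.move_linear([*q,.12],max_speed=.2)
w=env.grab_frame("wrist"); save(w,"j_wr.png",(214,45,414,220),4); np.savez("box2.npz",**w); print(env.read_time())
E
```

```text
0.05 [54.0, 45.4, 36.5]
0.06 [53.0, 44.8, 36.3]
0.065 [52.5, 44.5, 36.2]
0.09165009106507503 11.5667
12.5917
```

View pics/j_wr.png

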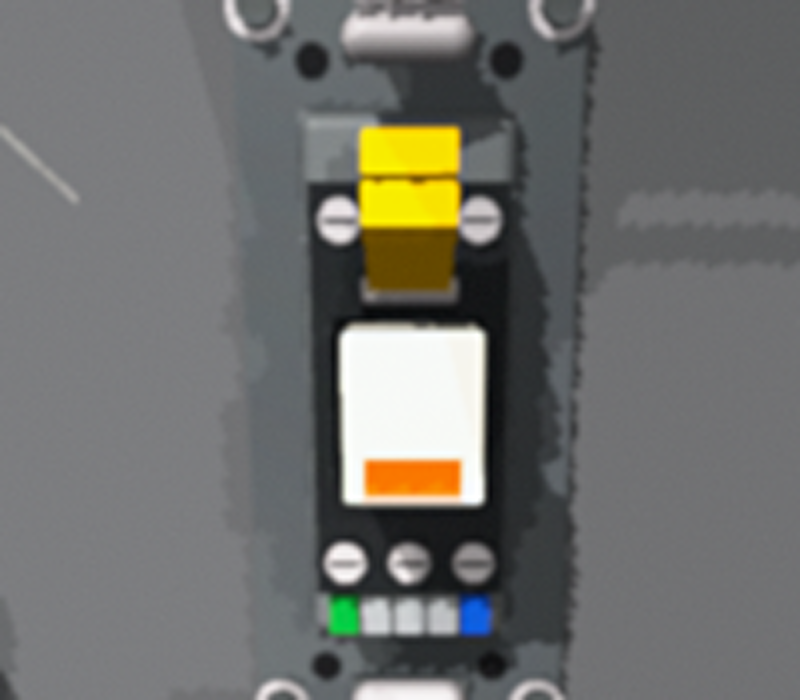

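View pics/j_side.png

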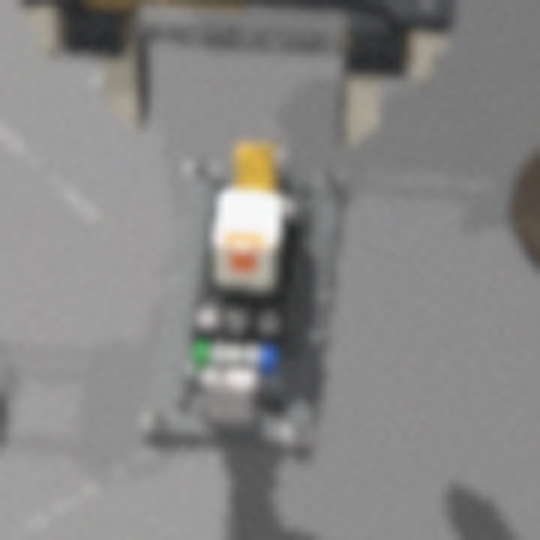

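```bash
python3 - <<'E'
from h import *
c=np.load("c.npy");yw=np.deg2rad(-19.9)
ey=np.array([-np.sin(yw),np.cos(yw)])
f=dict(np.load("box2.npz")); im=f["color"].astype(int);r,g,b=im[...,0],im[...,1],im[...,2]
m=((r>225)&(g>215)&(b>205))|((r>200)&(g<170)&(b<90)); k=np.zeros(m.shape,bool);k[122:175,295:342]=1
_,_,rr,cen=rect_top(f,m&k,.062); print(rr,((cen-c)*1000).round(1))
env.close_gripper(10); print(env.read_grip_width())
env.move_linear([*(c+.07*ey),.12],max_speed=.25); env.move_linear([*(c+.07*ey),.063],max_speed=.15)
f0=env.read_ft_force(); print(env.read_time(),f0)
for y in (.064,.06,.056,.052,.049,.047,.045,.044,.043,.042,.041,.040,.039,.038,.037,.036,.035,.034,.033):
    env.move_linear([*(c+y*ey),.063],max_speed=.05); F=(env.read_ft_force()-f0); a=F[:2]@ey
    print(y,round(float((env.read_tool_pos()[:2]-c)@ey)*1000,1),round(a,2),round(F[2],2))
    if a>7: break
print(env.read_time()); save(env.grab_frame("side"),"k_side.png",(280,180,370,270),6)
E
```

```text
((577.8250122070312, 23.64334487915039), (33.11726379394531, 26.70047378540039), 69.46745300292969) [0.3 0.8]
0.0005199324378845852
15.1917 [0.77614132 0.09467747 0.29430583]
0.064 63.7 -0.7 -0.18
0.06 59.8 -0.25 -0.84
0.056 55.8 -0.04 -0.1
0.052 51.8 -0.33 0.03
0.049 48.8 0.27 -0.63
0.047 46.9 -1.33 -0.88
0.045 44.9 -0.49 -0.07
0.044 44.0 -0.4 -0.32
0.043 43.0 -1.07 -0.49
0.042 41.9 -0.16 -0.8
0.041 40.9 -0.53 0.53
0.04 39.9 -0.78 -0.19
0.039 38.9 -1.5 -0.52
0.038 37.9 -0.3 -0.48
0.037 36.9 -0.15 0.04
0.036 35.9 -0.47 0.02
0.035 34.9 -0.24 0.1
0.034 34.0 -1.74 -0.23
0.033 32.9 0.23 -0.83
19.9583
```

View pics/k_side.png

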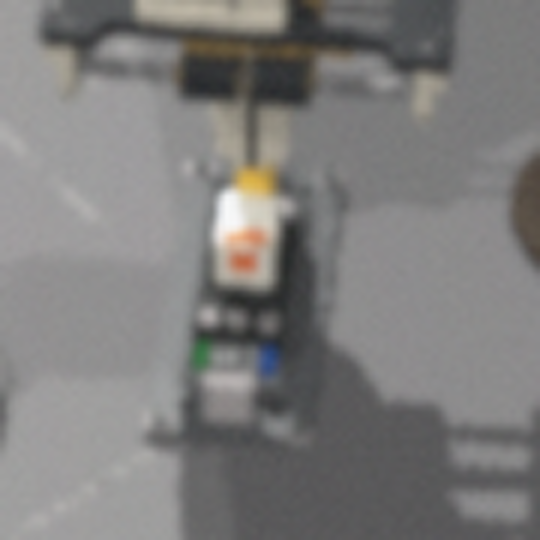

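```bash
python3 - <<'E'
from h import *
c=np.load("c.npy");yw=np.deg2rad(-19.9)
ey=np.array([-np.sin(yw),np.cos(yw)])
f0=0
for y in np.arange(.0315,.016,-.0015):
    env.move_linear([*(c+y*ey),.063],max_speed=.05); a=np.mean([env.read_ft_force()[:2]@ey for _ in range(3)])
    print(round(y,4),round(float((env.read_tool_pos()[:2]-c)@ey)*1000,1),round(a,2))
    if a>6: break
print(env.read_time()); save(env.grab_frame("side"),"l_side.png",(280,180,370,270),6)
E
```

```text
0.0315 31.4 0.08
0.03 29.9 0.09
0.0285 28.4 0.33
0.027 26.9 -0.45
0.0255 25.4 0.77
0.024 23.9 0.08
0.0225 22.4 -0.35
0.021 20.9 -0.13
0.0195 19.4 0.75
0.018 17.9 -0.24
0.0165 16.4 0.43
22.7583
```

View pics/l_side.png

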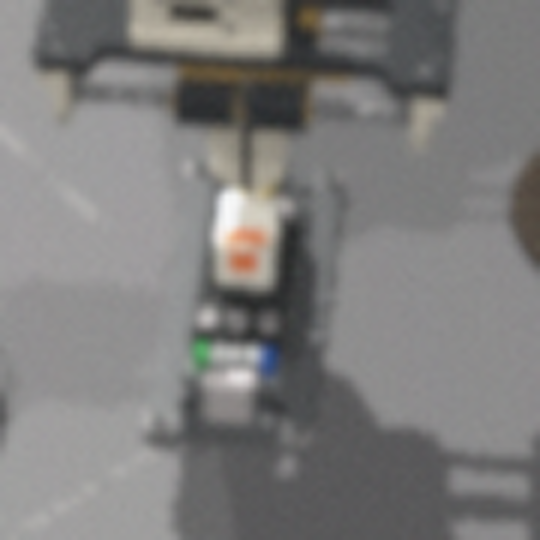

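```bash
python3 - <<'E'
from h import *
c=np.load("c.npy");print(c,env.read_tool_pos(),env.read_eef_rot(),env.read_qpos().round(3))
save(env.grab_frame("wrist"),"m_wr.png")
save(env.grab_frame("top"),"m_top.png",(270,150,400,250),6)
E
```

```text
[0.57773616 0.02389418] [0.58334338 0.03937179 0.06300774] [-1.57080573e+00  9.01640338e-07 -3.47409109e-01] [-0.064  0.607  1.548 -0.     0.986  0.284]
```

View pics/m_wr.png

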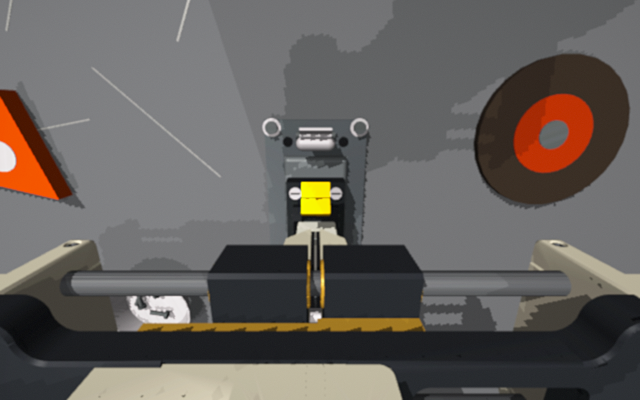

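View pics/m_top.png

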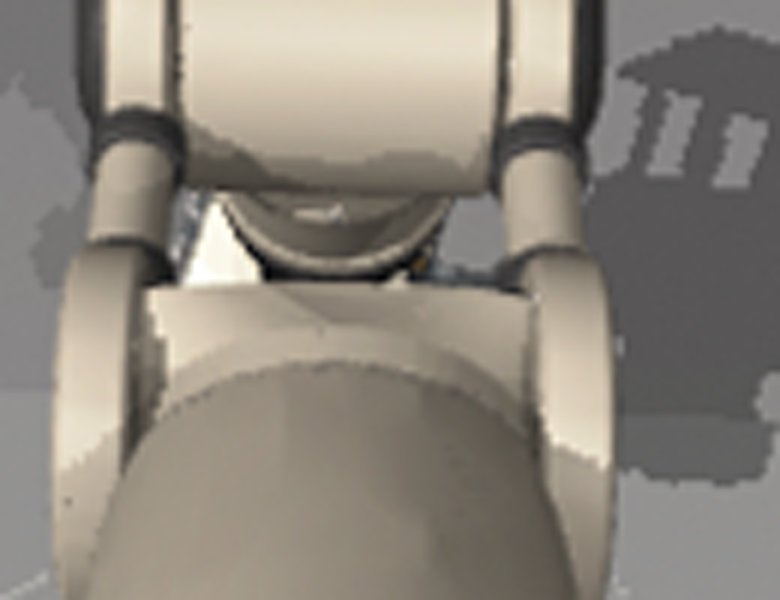

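```bash
python3 - <<'E'
from h import *
c=np.load("c.npy");yw=np.deg2rad(-19.9)
ex=np.array([np.cos(yw),np.sin(yw)]);ey=np.array([-np.sin(yw),np.cos(yw)])
W=lambda x,y,z:[*(c+x*ex+y*ey),z]
f=env.grab_frame("wrist");print("tip reach",env.tip_reach, env.read_grip_width())
for z in(.05,.06,.065,.07): print(z,[round(float((ray(f,(315,r),z)[:2]-c)@ey)*1000,1) for r in(182,199,215)])
for n,p in dict(clipnose=W(0,.078,.027),scr=W(.0155,.038,.03),tip=W(0,.0164,.049)).items(): print(n,proj(f,p).round(0))
s=env.grab_frame("side"); crop=lambda p:((p-np.array([280,180]))*6).round(0)
for n,p in dict(tip=W(0,.0164,.049),tipN=W(0,.007,.049),relayback=W(0,.017,.062),relayfront=W(0,-.017,.062),flagbot=W(0,-.017,.05)).items(): print(n,crop(proj(s,p)))
save(f,"n_wr.png",(250,100,380,260),5)
E
```

```text
tip reach 0.014 0.00024862000816042824
0.05 [51.4, 39.6, 28.1]
0.06 [53.9, 42.8, 31.9]
0.065 [55.2, 44.4, 33.8]
0.07 [56.5, 46.0, 35.7]
clipnose [316. 138.]
scr [337. 193.]
tip [316. 230.]
tip [247. 204.]
tipN [245. 218.]
relayback [247. 185.]
relayfront [239. 237.]
flagbot [239. 253.]
```

View pics/n_wr.png

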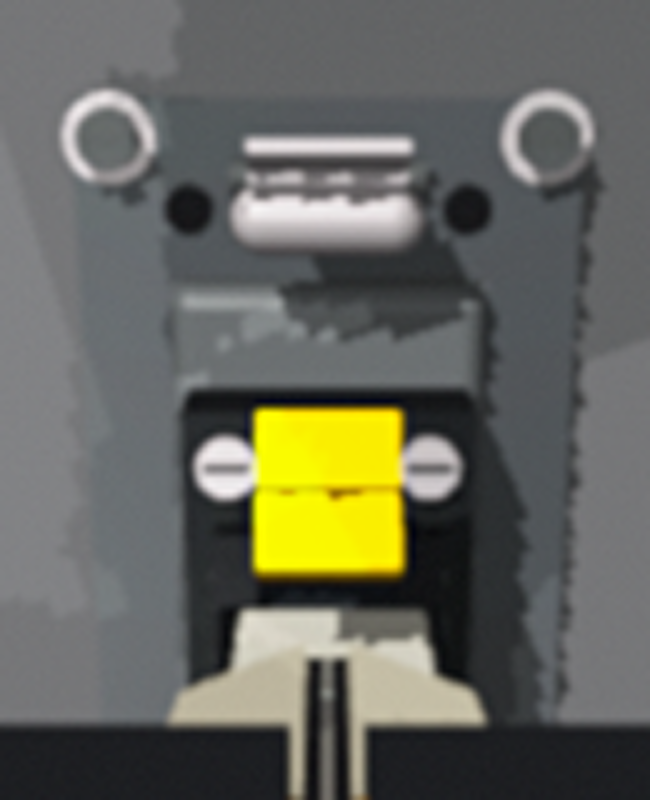

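```bash
python3 - <<'E'
from h import *
c=np.load("c.npy");yw=np.deg2rad(-19.9)
ex=np.array([np.cos(yw),np.sin(yw)]);ey=np.array([-np.sin(yw),np.cos(yw)])
W=lambda x,y,z:[*(c+x*ex+y*ey),z]
env.move_linear(W(0,.0164,.09),max_speed=.2);env.move_linear(W(0,.07,.09),max_speed=.2)
env.move_linear(W(0,.07,.055),max_speed=.15); print(env.read_tool_pos(),env.read_time())
s=env.grab_frame("side"); save(s,"o_side.png",(280,160,370,250),6)
crop=lambda p:((p-np.array([280,160]))*6).round(0)
for z in(.041,.055):
  for y in(.06,.08): print(z,y,crop(proj(s,W(0,y,z))))
save(env.grab_frame("wrist"),"o_wr.png",(250,100,380,260),5)
E
```

```text
[0.60098429 0.08898312 0.05453329] 24.0917
0.041 0.06 [256. 272.]
0.041 0.08 [261. 244.]
0.055 0.06 [256. 253.]
0.055 0.08 [261. 225.]
```

View pics/o_side.png

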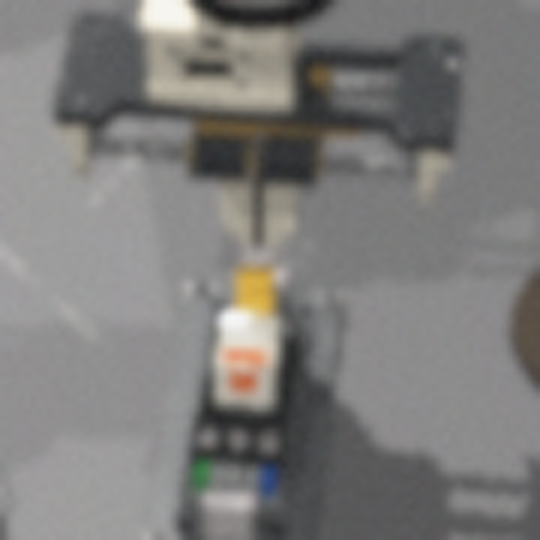

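View pics/o_wr.png

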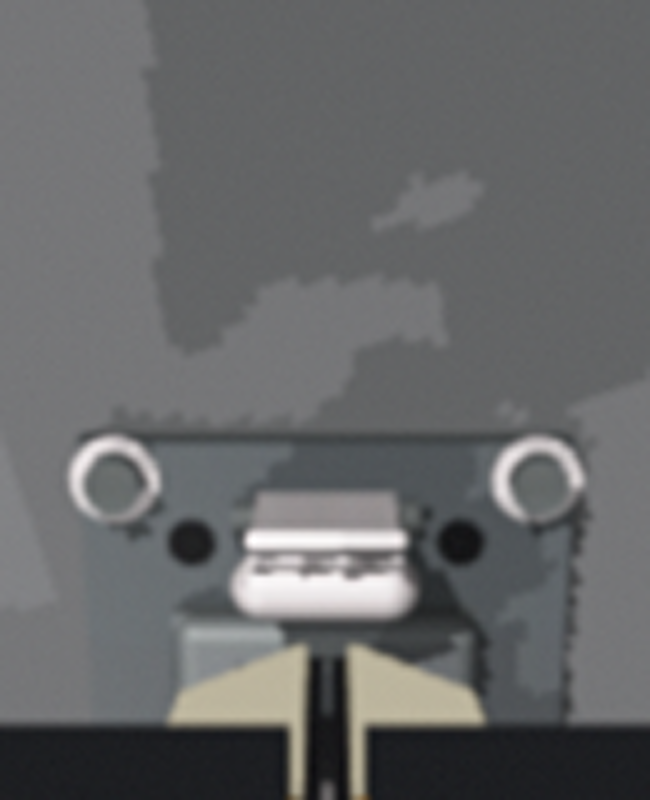

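```bash
python3 - <<'E'
from h import *
c=np.load("c.npy");yw=np.deg2rad(-19.9)
ex=np.array([np.cos(yw),np.sin(yw)]);ey=np.array([-np.sin(yw),np.cos(yw)])
W=lambda x,y,z:[*(c+x*ex+y*ey),z]
env.move_linear(W(0,.07,.09),max_speed=.2); f=env.grab_frame("wrist")
env.move_linear(W(0,-.05,.12),max_speed=.25)
w=env.grab_frame("wrist"); save(w,"p_wr.png",(214,45,414,220),4); print(env.read_time())
s=env.grab_frame("side"); save(s,"p_side.png",(280,160,370,250),6)
E
```

```text
25.2583
```

View pics/p_wr.png

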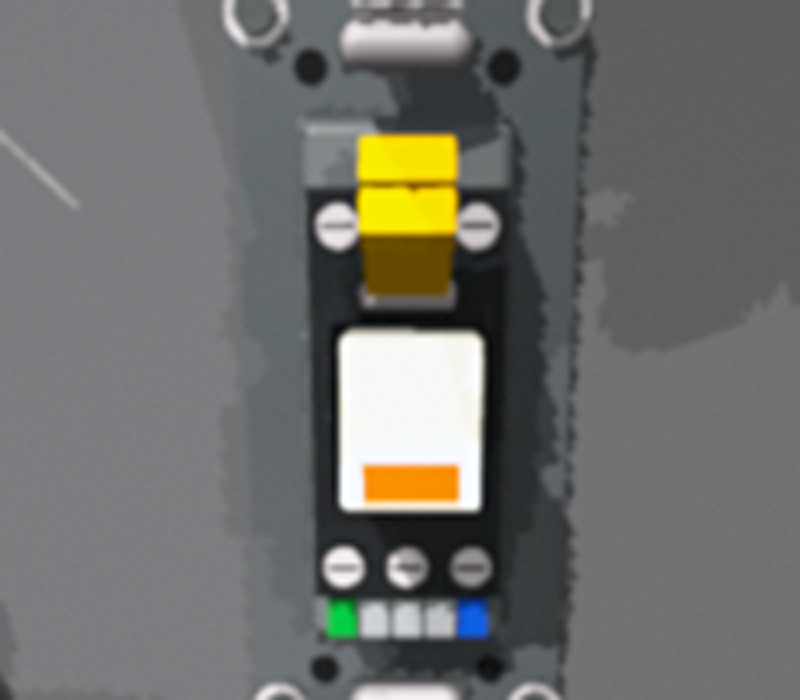

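View pics/p_side.png

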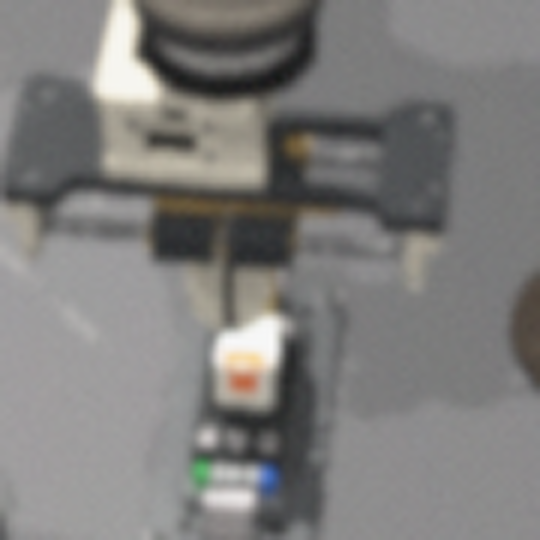

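```bash
cat > push.py <<'E'
from h import *
c=np.load("c.npy");yw=np.deg2rad(-19.9)
ex=np.array([np.cos(yw),np.sin(yw)]);ey=np.array([-np.sin(yw),np.cos(yw)])
W=lambda x,y,z:[*(c+x*ex+y*ey),z]
E
python3 - <<'E'
from push import *
env.move_linear(W(0,.066,.10),max_speed=.25);env.move_linear(W(0,.066,.047),max_speed=.15)
f0=env.read_ft_force(); print(f0, env.read_tool_pos(),env.read_time())
for y in (.06,.055,.05,.046,.043,.041,.039,.037,.035):
    env.move_linear(W(0,y,.047),max_speed=.07); F=np.mean([env.read_ft_force() for _ in range(3)],0)-f0
    print(y,round(float((env.read_tool_pos()[:2]-c)@ey)*1000,1),round(F[:2]@ey,2),round(F[2],2))
    if F[:2]@ey>6: break
print(env.read_time()); save(env.grab_frame("side"),"q_side.png",(280,160,370,250),6)
save(env.grab_frame("wrist"),"q_wr.png",(250,100,380,260),5)
E
```

```text
[ 1.09459059 -0.37097512  0.2797777 ] [0.60040727 0.08493588 0.04753475] 26.4333
0.06 59.6 -0.24 -0.49
0.055 54.7 -0.55 -0.26
0.05 49.6 0.36 -0.4
0.046 45.7 -0.01 0.18
0.043 42.8 0.01 0.09
0.041 40.8 0.55 -0.25
0.039 40.5 6.56 -0.08
28.1833
```

View pics/q_wr.png

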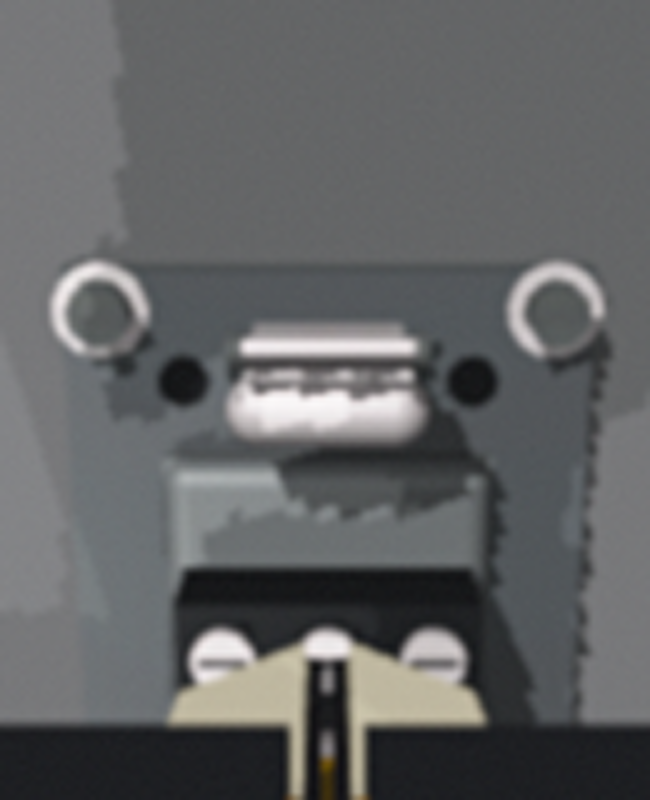

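View pics/q_side.png

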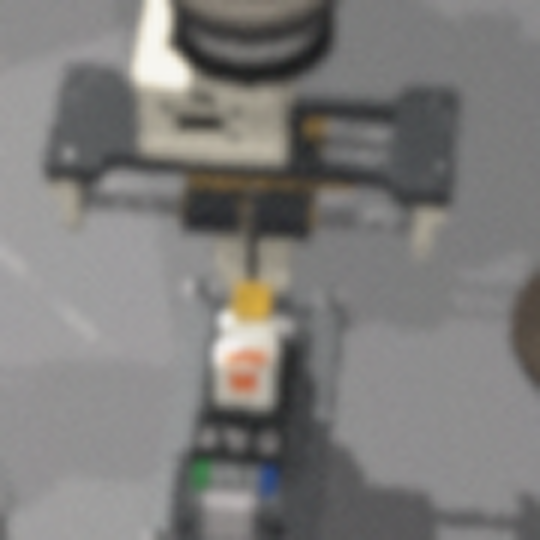

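```bash
python3 - <<'E'
from push import *
env.move_linear(W(0,.052,.047),max_speed=.1);env.move_linear(W(0,.052,.12),max_speed=.25)
env.move_linear(W(0,-.05,.12),max_speed=.3)
w=env.grab_frame("wrist"); save(w,"r_wr.png",(214,45,414,220),4); np.savez("box3.npz",**w)
im=w["color"];y=(im[...,0]>150)&(im[...,1]>120)&(im[...,2]<80)
ys,xs=np.nonzero(y[60:160,280:350]);r0,r1=ys.min()+60,ys.max()+60
print("lever rows",r0,r1,[[round(float((ray(w,(316,r),z)[:2]-c)@ey)*1000,1) for r in(r0,r1)] for z in(.066,.07)])
env.ungrasp(); f=[.525,-.288]
# cover view
fw=np.array([np.sin(np.deg2rad(27)),np.cos(np.deg2rad(27))])
q=np.array(f)-fw*.05
env.movep([*q,.20],down(np.deg2rad(-27))); w=env.grab_frame("wrist"); save(w,"s_wr.png"); np.savez("cov.npz",**w); print(env.read_time())
E
```

```text
lever rows 109 136 [[29.9, 10.1], [29.9, 10.5]]
32.2917
```

View pics/r_wr.png

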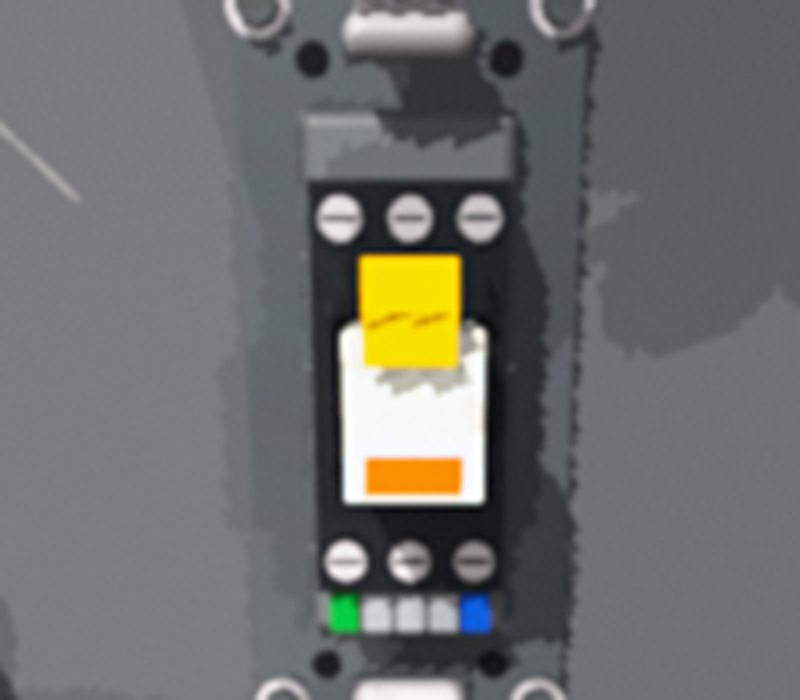

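View pics/s_wr.png

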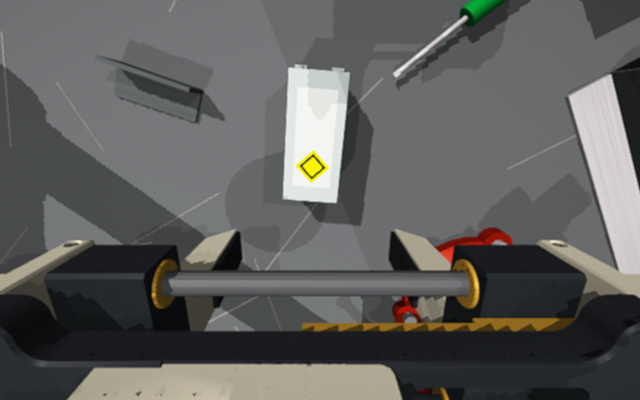

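```bash
python3 - <<'E'
from push import *
w=dict(np.load("cov.npz")); im=w["color"].astype(int); g=im.mean(2)
save(w,"t_cov.png",(270,55,370,215),3.7)
print("row 150",[(x,int(g[150,x])) for x in range(278,352,1)]); 
print("col 320",[(y,int(g[y,320])) for y in list(range(60,85))+list(range(185,212))])
y=(im[...,0]>200)&(im[...,1]>180)&(im[...,2]<120)
for th in(185,205,225):
    k=(g>th)|y; k[:, :270]=0;k[:,365:]=0;k[220:]=0;k[:55]=0
    k=cv2.morphologyEx(k.astype(np.uint8),cv2.MORPH_OPEN,np.ones((5,5)))
    print(th,rect_top(w,k,.071)[2:])
E
```

```text
row 150 [(278, 110), (279, 109), (280, 108), (281, 107), (282, 101), (283, 98), (284, 129), (285, 197), (286, 230), (287, 231), (288, 229), (289, 228), (290, 229), (291, 228), (292, 228), (293, 229), (294, 238), (295, 243), (296, 244), (297, 243), (298, 243), (299, 243), (300, 243), (301, 243), (302, 243), (303, 243), (304, 243), (305, 243), (306, 243), (307, 243), (308, 244), (309, 244), (310, 245), (311, 240), (312, 222), (313, 205), (314, 218), (315, 240), (316, 244), (317, 244), (318, 243), (319, 243), (320, 242), (321, 243), (322, 242), (323, 243), (324, 242), (325, 243), (326, 243), (327, 243), (328, 243), (329, 243), (330, 243), (331, 242), (332, 237), (333, 229), (334, 225), (335, 225), (336, 225), (337, 225), (338, 225), (339, 228), (340, 230), (341, 194), (342, 111), (343, 54), (344, 46), (345, 48), (346, 51), (347, 49), (348, 49), (349, 50), (350, 50), (351, 50)]
col 320 [(60, 90), (61, 91), (62, 90), (63, 90), (64, 91), (65, 91), (66, 91), (67, 90), (68, 86), (69, 110), (70, 175), (71, 204), (72, 206), (73, 205), (74, 203), (75, 203), (76, 204), (77, 204), (78, 203), (79, 203), (80, 203), (81, 202), (82, 202), (83, 202), (84, 202), (185, 243), (186, 242), (187, 235), (188, 228), (189, 225), (190, 225), (191, 226), (192, 225), (193, 225), (194, 225), (195, 225), (196, 225), (197, 225), (198, 226), (199, 228), (200, 225), (201, 183), (202, 108), (203, 60), (204, 57), (205, 59), (206, 61), (207, 60), (208, 59), (209, 60), (210, 60), (211, 60)]
185 (((524.1783447265625, -284.22216796875), (133.85353088378906, 59.38560485839844), 58.635746002197266), array([ 0.52595034, -0.28000408]))
205 (((524.1524047851562, -284.5160217285156), (132.7573699951172, 58.280914306640625), 58.6248664855957), array([ 0.52264195, -0.28397908]))
225 (((523.9385375976562, -284.80023193359375), (131.74154663085938, 57.51596450805664), 58.695369720458984), array([ 0.5225395 , -0.27987047]))
```

View pics/t_cov.png

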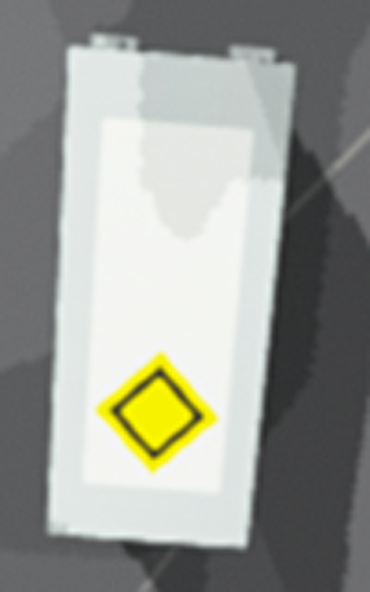

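```bash
python3 - <<'E'
from push import *
k=np.array([.5242,-.2844]); ky=np.deg2rad(-31.4)
env.movep([*k,.115],down(ky)); env.move_linear([*k,.045],max_speed=.12); print(env.read_ft_force(),env.read_tool_pos(),env.read_time())
env.close_gripper(50); print(env.read_grip_width(),env.read_ft_force())
save(env.grab_frame("side"),"u_side.png",(270,240,400,370),5)
env.move_linear([*k,.145],max_speed=.2); print(env.read_grip_width(),env.read_ft_force(),env.read_time())
save(env.grab_frame("wrist"),"u_wr.png")
E
```

```text
[ 0.79845458 -0.05989811 -0.24224879] [ 0.52478729 -0.28522532  0.04613028] 33.5083
0.059816044412208225 [-0.08956846  0.58210402  1.54173869]
0.059170090107164335 [-0.53683744  0.65764685 -1.47990784] 34.825
```

View pics/u_wr.png

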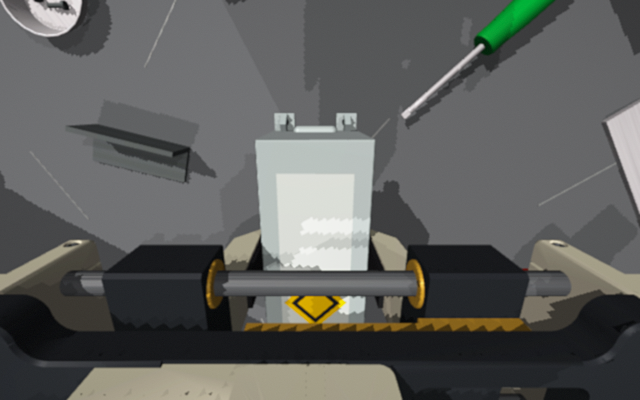

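View pics/u_side.png

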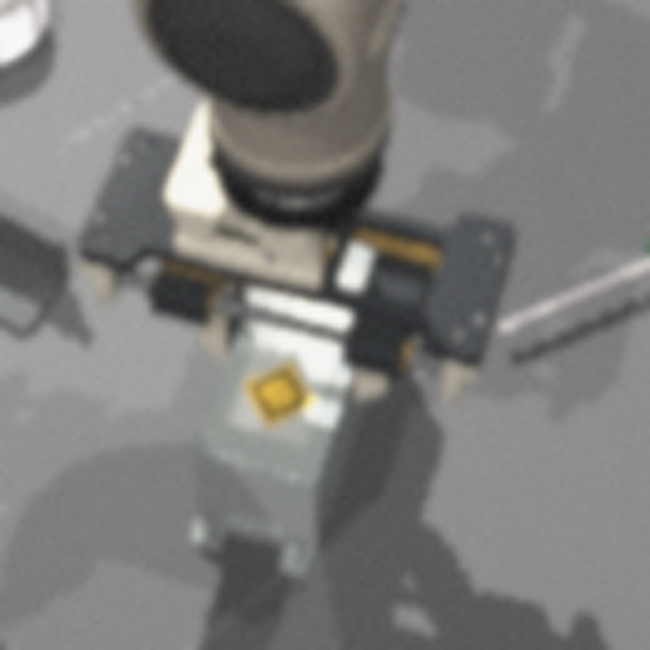

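```bash
python3 - <<'E'
from push import *
w=env.grab_frame("wrist");t=env.read_tool_pos();R=Ro.from_euler("xyz",env.read_eef_rot()).as_matrix()
g=w["color"].mean(2); print([(r,int(g[r,300])) for r in range(120,145)])
print([(x,int(g[150,x])) for x in list(range(250,264))+list(range(368,384))])
for uv in((256.3,139.5),(374.5,139.5),(257,200),(374,200)): print((R.T@(ray(w,uv,t[2]+.026)-t)*1000).round(1))
E
```

```text
[(120, 104), (121, 104), (122, 104), (123, 103), (124, 103), (125, 122), (126, 167), (127, 195), (128, 207), (129, 216), (130, 220), (131, 207), (132, 163), (133, 127), (134, 121), (135, 123), (136, 123), (137, 120), (138, 122), (139, 143), (140, 183), (141, 197), (142, 193), (143, 190), (144, 190)]
[(250, 115), (251, 116), (252, 116), (253, 113), (254, 118), (255, 141), (256, 173), (257, 189), (258, 191), (259, 189), (260, 190), (261, 189), (262, 190), (263, 189), (368, 190), (369, 190), (370, 191), (371, 192), (372, 192), (373, 172), (374, 124), (375, 86), (376, 85), (377, 87), (378, 90), (379, 88), (380, 88), (381, 89), (382, 88), (383, 88)]
[-29.7 -25.9  66.3]
[ 28.9 -26.1  66.3]
[-31.3 -25.9  34.7]
[ 30.6 -26.1  34.8]
```

```bash
python3 - <<'E'
from push import *
env.move_linear(W(0,0,.145),down(yw),max_speed=.25)
env.move_linear(W(0,0,.080),max_speed=.12)
f0=np.mean([env.read_ft_force() for _ in range(5)],0); print(f0,env.read_tool_pos(),env.read_time())
save(env.grab_frame("side"),"v_side.png",(270,160,380,270),5);save(env.grab_frame("wrist"),"v_wr.png",(200,60,430,260),3.4)
E
```

```text
[ 0.42268249  0.01740209 -0.82901094] [0.57820407 0.02351587 0.0805192 ] 37.0167
```

View pics/v_side.png

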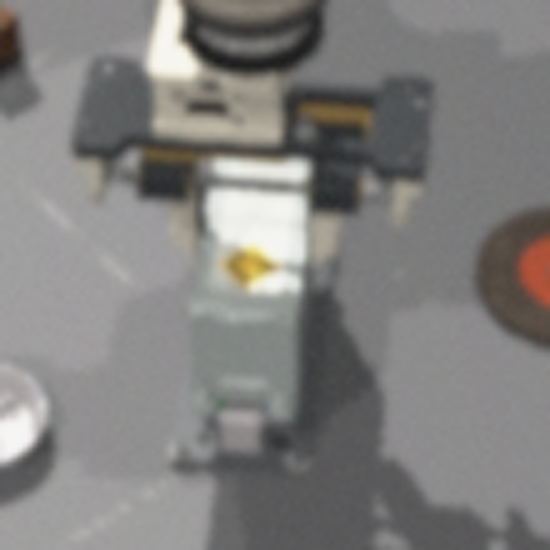

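View pics/v_wr.png

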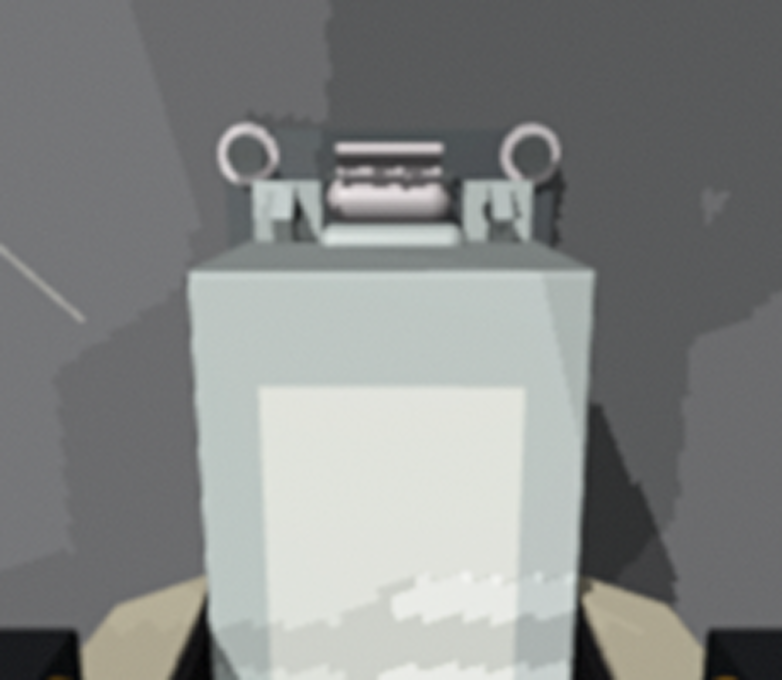

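```bash
python3 - <<'E'
from push import *
f0=np.array([.42,.02,-.83])
def step(z,sp=.04):
    env.move_linear(W(0,0,z),max_speed=sp); F=np.mean([env.read_ft_force() for _ in range(3)],0)-f0
    print(round(z,4),round(env.read_tool_pos()[2],4),F.round(1),round(env.read_grip_width(),4)); return F
for z in (.070,.064,.061,.059,.0575,.0565,.0555,.0545):
    F=step(z)
    if z>.057 and F[2]>8: break
    if F[2]>25: break
print(env.read_time())
E
```

```text
0.07 0.0697 [-0.9 -0.1 -1.1] 0.0597
0.064 0.0636 [-0.7 -0.4  0.3] 0.0596
0.061 0.0618 [-0.7  1.5  5.3] 0.0596
0.059 0.0608 [-1.1  1.8 11.3] 0.0599
38.3167
```

```bash
python3 - <<'E'
from push import *
w=env.grab_frame("wrist");save(w,"w_wr.png",(200,60,430,260),3.4);save(env.grab_frame("side"),"w_side.png",(270,160,380,270),5)
t=env.read_tool_pos();R=Ro.from_euler("xyz",env.read_eef_rot()).as_matrix();print(t,((t[:2]-c)*1000).round(2),env.read_ft_force(),env.read_moment())
g=w["color"].mean(2);print([(r,int(g[r,300])) for r in range(120,150)])
E
```

```text
[0.57888146 0.02423189 0.06081754] [1.15 0.34] [-1.20495805  3.20816346 11.67249093] [-0.04685571  0.56065645 -0.25325348]
[(120, 195), (121, 176), (122, 161), (123, 144), (124, 123), (125, 96), (126, 94), (127, 148), (128, 187), (129, 203), (130, 217), (131, 219), (132, 204), (133, 160), (134, 126), (135, 122), (136, 127), (137, 130), (138, 147), (139, 181), (140, 201), (141, 200), (142, 197), (143, 196), (144, 195), (145, 196), (146, 195), (147, 197), (148, 196), (149, 196)]
```

View pics/w_wr.png

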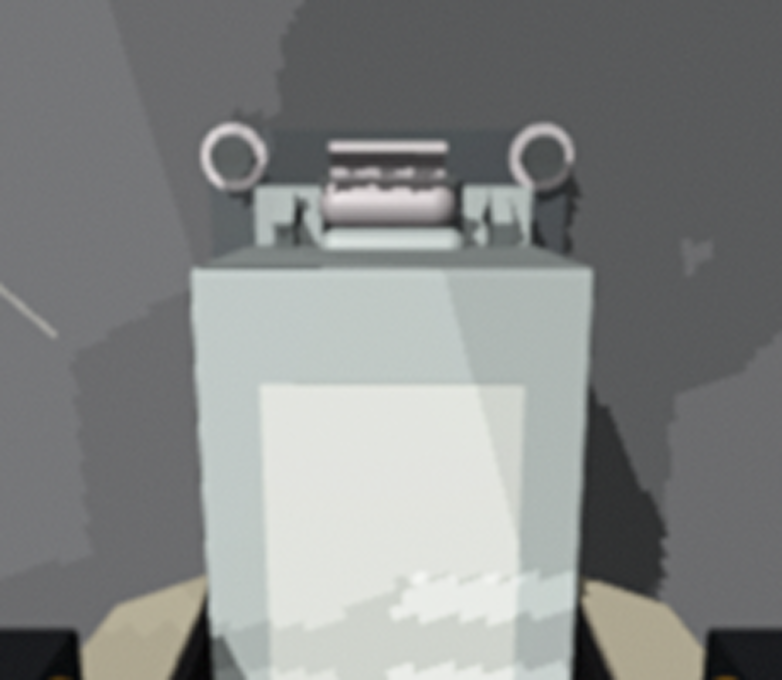

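View pics/w_side.png

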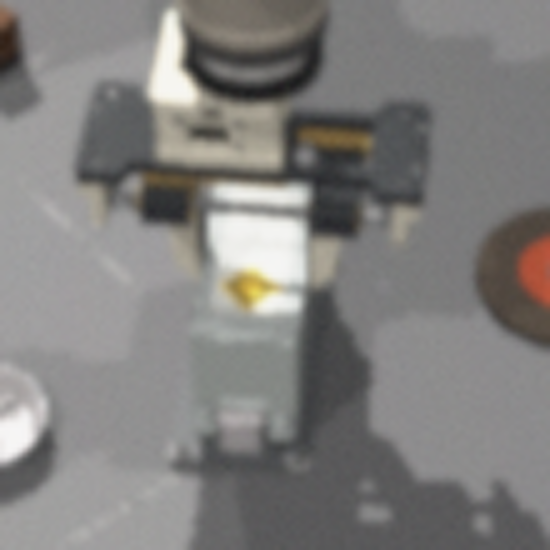

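```bash
python3 - <<'E'
from push import *
f0=np.array([.42,.02,-.83])
for z in (.058,.057,.056,.055,.054,.053):
    env.move_linear(W(0,0,z),max_speed=.03); F=np.mean([env.read_ft_force() for _ in range(3)],0)-f0; t=env.read_tool_pos()
    print(z,round(t[2],4),((t[:2]-c)*1000).round(1),F.round(1),env.read_moment().round(2),round(env.read_grip_width(),4))
    if F[2]>26: break
print(env.read_time())
save(env.grab_frame("wrist"),"x_wr.png",(200,60,430,260),3.4);save(env.grab_frame("side"),"x_side.png",(270,160,380,270),5)
E
```

```text
0.058 0.0605 [1.4 0.3] [-3.1  3.3 15.6] [ 0.01  0.76 -0.07] 0.0599
0.057 0.0599 [1.8 0.4] [-2.7  2.8 18.2] [-0.01  0.75 -0.21] 0.0598
0.056 0.0586 [2.  0.7] [-1.8  5.1 15.4] [ 0.26  0.46 -0.16] 0.0599
0.055 0.0576 [2.3 1.2] [ 0.2  6.9 13.5] [ 0.58  0.22 -0.12] 0.0597
0.054 0.0568 [2.6 1.8] [ 0.6  9.5 15.5] [ 1.04  0.21 -0.14] 0.06
0.053 0.0558 [2.8 2.4] [ 2.2 11.4 14.5] [ 1.43 -0.   -0.03] 0.0597
39.9167
```

View pics/x_wr.png

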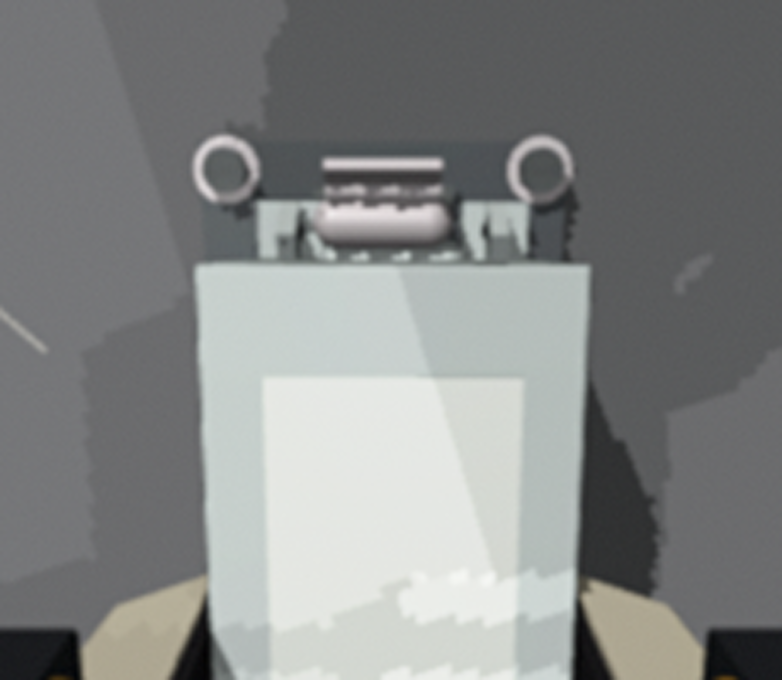

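View pics/x_side.png

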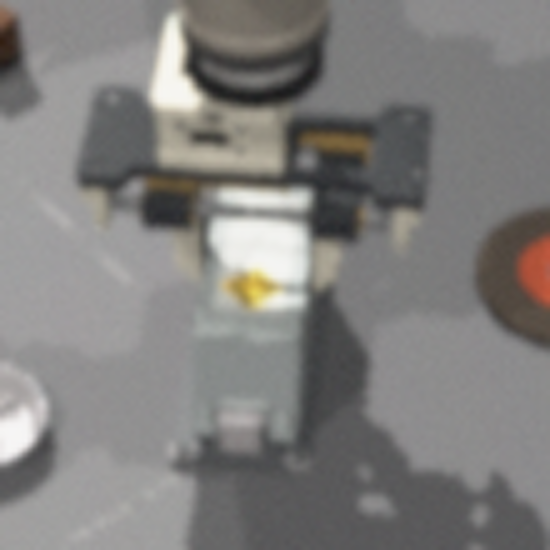

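```bash
python3 - <<'E'
from push import *
print(env.read_eef_rot())
env.ungrasp(); t=env.read_tool_pos(); env.move_linear(W(0,-.02,.15),max_speed=.3)
w=env.grab_frame("wrist");save(w,"y_wr.png",(170,0,470,225),2.6);np.savez("y.npz",**w)
s=env.grab_frame("side");save(s,"y_side.png",(270,160,380,270),5);np.savez("ys.npz",**s)
env.close_gripper(20);print(env.read_time())
E
```

```text
[-1.56562425 -0.00621324 -0.34707528]
42.7667
```

View pics/y_wr.png

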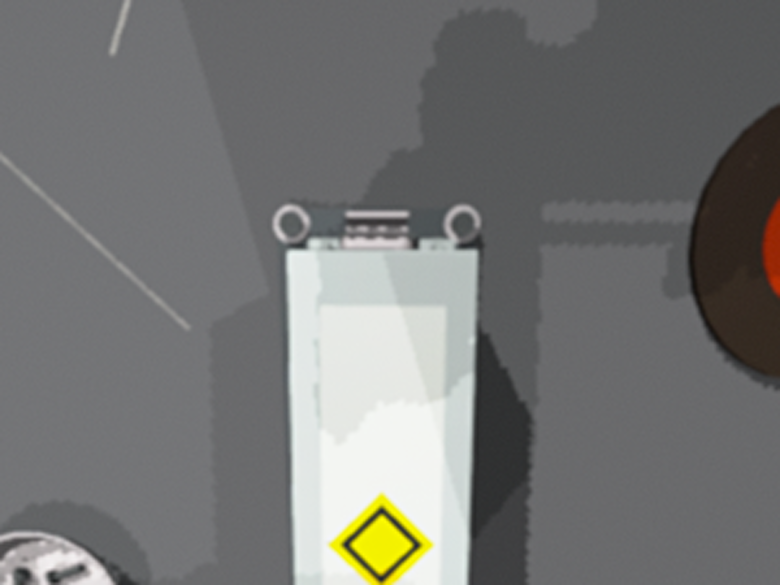

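View pics/y_side.png

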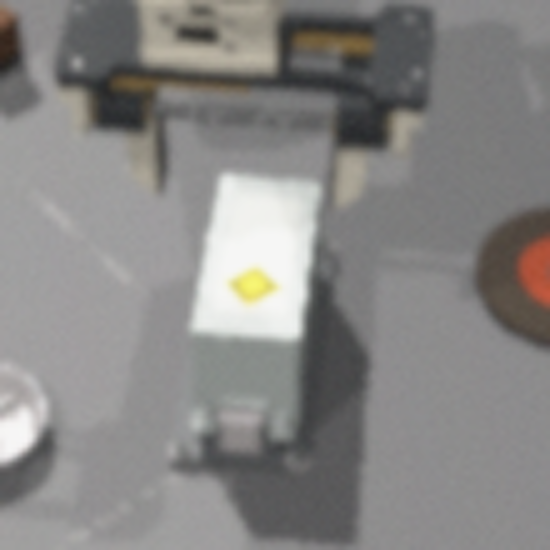

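```bash
python3 - <<'E'
from push import *
s=dict(np.load("ys.npz"))
for z in(.076,.082,.087): print(z,[((proj(s,W(x,y,z))-[270,160])*5).round(0).tolist() for x,y in((-.03,-.067),(.03,-.067),(-.03,.067),(.03,.067))])
w=dict(np.load("y.npz"))
for z in(.076,.08): print(z,[((proj(w,W(x,y,z))-[170,0])*2.6).round(0).tolist() for x,y in((-.03,.067),(.03,.067))])
E
```

```text
0.076 [[186.0, 343.0], [293.0, 351.0], [215.0, 174.0], [315.0, 181.0]]
0.082 [[185.0, 336.0], [293.0, 344.0], [215.0, 167.0], [315.0, 174.0]]
0.087 [[185.0, 330.0], [293.0, 338.0], [215.0, 161.0], [315.0, 168.0]]
0.076 [[282.0, 264.0], [473.0, 263.0]]
0.08 [[280.0, 263.0], [474.0, 263.0]]
```

```bash
cat > pr.py <<'E'
from push import *
def press(x,y,z0,z1,dz,fmax,sp=.05):
    f0=np.mean([env.read_ft_force() for _ in range(3)],0); last=0
    z=z0
    while z>z1:
        z-=dz; env.move_linear(W(x,y,z),max_speed=sp); F=np.mean([env.read_ft_force() for _ in range(2)],0)-f0; t=env.read_tool_pos()
        if F[2]>1.5 or last>1.5: print(round(z,4),round(t[2],4),((t[:2]-np.array(W(x,y,0)[:2]))*1000).round(1),F.round(1))
        if F[2]>fmax: break
        last=F[2]
    print("t",env.read_time()); return z
E
python3 - <<'E'
from pr import *
env.move_linear(W(0.001,-.045,.105),down(yw),max_speed=.25)
press(0.001,-.045,.105,.068,.002,26)
save(env.grab_frame("side"),"z_side.png",(270,160,380,270),5)
E
```

```text
0.075 0.0756 [ 0.5 -0.3] [ 0.3 -1.7  4.9]
0.073 0.0734 [ 0.5 -0.6] [-1.3 -3.3  3.8]
0.071 0.0705 [-0.5  0.4] [0.2 0.  0.3]
t 47.875
```

View pics/z_side.png

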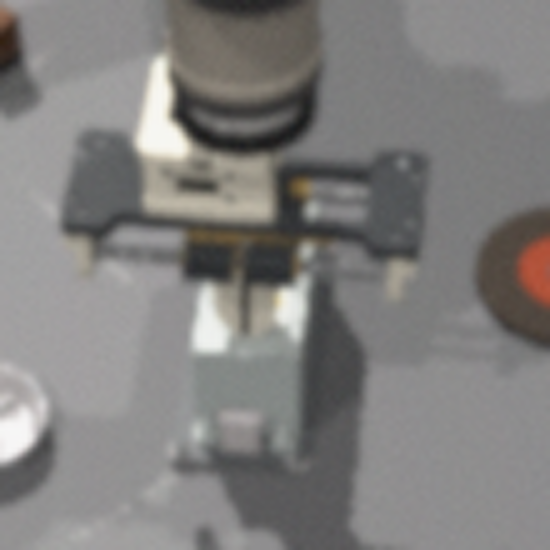

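```bash
python3 - <<'E'
from pr import *
press(0.001,-.045,.069,.056,.0015,18)
s=env.grab_frame("side");save(s,"za_side.png",(270,160,380,270),5)
E
```

```text
0.066 0.0669 [ 0.2 -0.1] [-2.1 -0.5  7.4]
0.0645 0.0668 [ 0.3 -0.1] [-5.3 -0.3 16.6]
0.063 0.0667 [ 0.3 -0.1] [-9.8  1.4 28.8]
t 48.925
```

View pics/za_side.png

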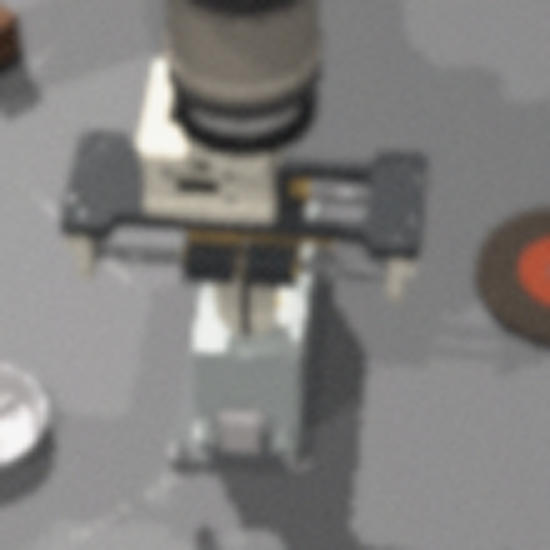

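```bash
python3 - <<'E'
from pr import *
env.move_linear(W(0.001,-.045,.16),max_speed=.3)
s=env.grab_frame("side");save(s,"zb_side.png",(270,160,380,270),5)
w=env.grab_frame("wrist");save(w,"zb_wr.png",(170,0,470,225),2.6);print(env.read_time())
for z in(.076,.08): print(z,[((proj(w,W(x,y,z))-[170,0])*2.6).round(0).tolist() for x,y in((-.03,.067),(.03,.067))])
for z in(.076,.082): print(z,[((proj(s,W(x,y,z))-[270,160])*5).round(0).tolist() for x,y in((-.03,-.067),(.03,-.067),(-.03,.067),(.03,.067))])
E
```

```text
49.55
0.076 [[282.0, 180.0], [473.0, 180.0]]
0.08 [[281.0, 179.0], [474.0, 178.0]]
0.076 [[186.0, 343.0], [293.0, 351.0], [215.0, 174.0], [315.0, 181.0]]
0.082 [[185.0, 336.0], [293.0, 344.0], [215.0, 167.0], [315.0, 174.0]]
```

View pics/zb_side.png

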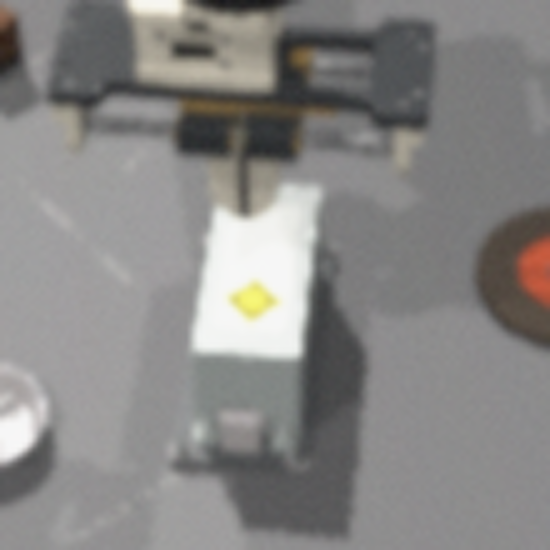

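View pics/zb_wr.png

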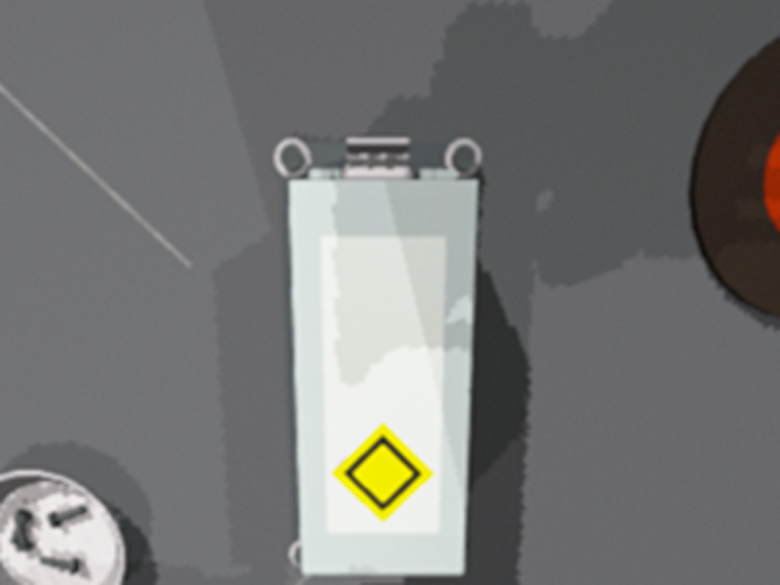

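```bash
python3 - <<'E'
from pr import *
env.move_linear(W(0.0015,0,.085),max_speed=.25)
env.move_linear(W(0.0015,0,.070),max_speed=.1)
press(0.0015,0,.070,.058,.0015,20)
env.dwell(.5); print(env.read_ft_force(),env.read_tool_pos())
s=env.grab_frame("side");save(s,"zc_side.png",(270,160,380,270),5)
w=env.grab_frame("wrist");save(w,"zc_wr.png",(200,60,430,260),3.4);print(env.read_time())
E
```

```text
0.0655 0.0668 [0.1 0. ] [-3.3  1.2  9.6]
0.064 0.0668 [0.1 0. ] [-8.1 -0.4 20.3]
t 51.35
[-8.55527997  0.27022387 20.00304348] [0.57928629 0.02341251 0.06677398]
51.95
```

View pics/zc_side.png

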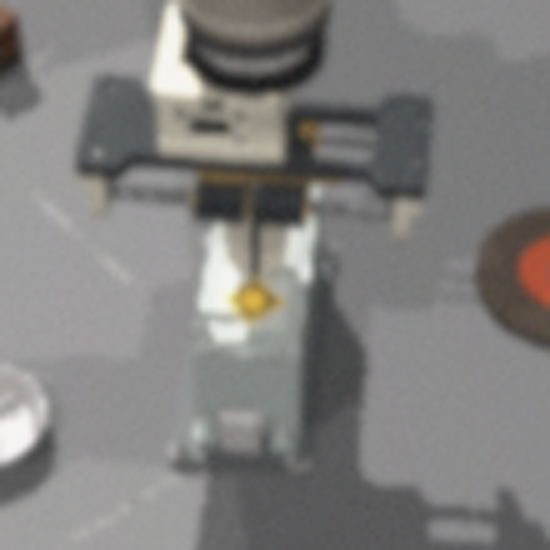

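View pics/zc_wr.png

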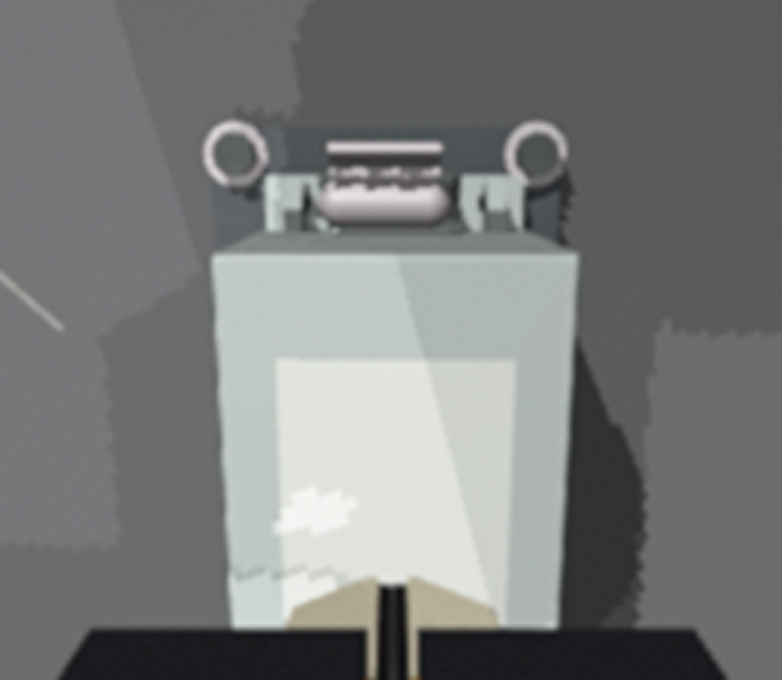

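```bash
python3 - <<'E'
from rig import env
print(env.read_ft_force(),env.read_time()); env.finish_job(); print(env.read_time())
E
```

```text
[-8.20156425  0.72825933 20.86021317] 51.95
the job is handed in; nothing more can be done
the job is handed in; nothing more can be done
```

The new relay is in the socket with its orange flag away from the lever, and the lever is upright over it. The cover is on the base and the arm is still pressing it down. I handed the job in at about 52 s; no verdict is reported.

**Last checks that agreed**
- **Relay:** after release, its top measured 33 x 27 mm, about 1 mm from the pocket's centre.
- **Lever:** pushing it met a stop where upright was expected. The wrist view then showed the hook over the relay.
- **Cover height:** it meets a rigid stop at the same height at its middle and at its -y end (TCP 66.8 mm). The camera puts its top at about 75 mm, against 76 mm when home.
- **Clips:** I could see the +y bead under its nose. At the -y end I judged the snap only from the sudden drop in resistance and the level cover.
- **Final push:** about 20 N downward on the cover's top, with about 8 N sideways on the fingers.

**What went wrong or disagreed**
- **Lever:** the first sweep passed over it without touching it or the relay. When closed, the fingers reach less far than the stated 14 mm; contact on the cover suggested about 9 mm behind the TCP. A second sweep, lower down, moved the lever.
- **Cover:** pressing it while gripped tilted it, so the +y end went home and the -y end stayed about 11 mm high. I let go and pressed the -y end from above with closed fingers until it dropped.
- **Cover position:** it sits about 1.6 mm to the +x side, within the 2 mm play. The side camera read its position a few mm off what I expected. I put most of that down to the camera's calibration.

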